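# Wedge the clock board with a bench dog and a tapered shim

## Task

Get the clock board wedged for sanding: take the square bench dog out of its rack and plug it fully down into the dog hole right beside the clock board, and let go of it. Then slide the tapered shim, thin end first and standing on edge, through the gap between the dog and the clock board until it drags snugly on both and presses the clock board against its fence, without forcing it. Finish still gripping the shim snug at that depth, do not let go of it, and leave everything else where it is.

Things in the scene. Friction and masses are not known exactly. Their poses are not given: they have to be found in the camera images.
- board: Clamping board: a pale multi-ply slab 280 x 250 x 45 mm (its x, y, z) fixed on the bench. Origin at the centre of its underside. The corner fence runs along its +x edge. Three square dog holes in a row at y = -30 mm: one near the -x edge (x = -86.7 mm, not used), the one to use (x = -21.7 mm), one hidden under the clock board.
- board_hole1 (a point): Centre of the mouth, level with the board's top face (45 mm above the bench), of the dog hole to use: the middle one of the row, just beside the clock board's long edge. Square hole 24 x 24 mm, sides along the board's x and y, right through the board. Its axes are the board's.
- fence: L-shaped dark wooden corner fence 24 mm high, fixed on the board's top (its setting along the board's x varies by a millimetre or so). Origin at the inner corner on the board's top; axes parallel to the board's. The long bar (190 mm) backs the clock board's +x edge, the short bar backs its +y end.
- clockboard: Clock board: loose flat wooden plate 110 x 140 x 18 mm (its x, y, z), 0.14 to 0.28 kg, lying on the board within about 1 mm of both bars of the fence; small hole in its middle, hour marks. Origin at the centre of its underside, axes parallel to the board's. The shim bears on its -x edge, a straight upright face 140 mm long.
- edge_end (a point): Free (-y) end of the clock board's -x edge, on the underside. Here the shim enters, moving along the board's +y; the entry side of the dog's head is level with it within 3 mm. With the dog in, the gap between its head and this edge is about 6 to 11 mm wide (along the board's x).
- dog: Square bench dog of beech, about 60 g, standing in an outer hole of the rack. Shank 22 x 22 x 38 mm with bevelled foot; head 36 x 36 mm, 30 mm high, sides parallel to the shank's (any of the four ways round fits). Origin at the centre of the foot, z up; head from z = 38 to 68 mm. When plugging it in, grip the faces that look along the board's y: the clock board is close to its +x face.
- dog_seat (a point): Centre of the underside of the dog's head (38 mm above its foot): it comes to point board_hole1 when the dog is fully home.
- rack: Dog rack: wooden block 190 x 70 x 45 mm (its x, y, z), fixed on the bench, with three square 25 mm holes right through it in a row along x at -60, 0 and 60 mm. Origin at the centre of its underside. The two dogs stand in the outer holes, their heads resting on top of it.
- shim: Tapered wooden shim standing on edge on the bench, about 40 g: 190 mm long (its x), 28 mm high, 4 mm thick at the thin end (+x) growing evenly to 14.5 mm at the thick end (-x). Origin on the underside at half length. Its -y face is straight, in the plane y = -6 mm, and goes along the clock board's edge; its +y face tapers (y = -2 mm at the thin end, +8.5 mm at the thick end).
- shim_tip (a point): Middle of the thin end of the shim on its underside (x = 95 mm, y = -4 mm in the shim's frame).
- shim_grip (a point): Place to grip the shim, from above across its thickness, 14 mm from the thick end, at mid height (x = -81, y = 0.9, z = 14 mm in its frame). It begins to drag with 65 to 130 mm of it past the entry side of the dog; the drag then rises over the next 5 to 30 mm, and a push of 8 to 15 N makes it snug. Held off the clock board's edge it presses on the dog only.
- round_dog: Round aluminium dog (shank 19 mm, head 30 mm across and 14 mm high) in the other outer hole of the rack; stays there. Origin at its foot.
- pencil: Flat carpenter's pencil 160 x 12 x 8 mm lying on the clamping board near its -x edge. Bystander.
- movement: Black clock movement, 56 x 56 x 16 mm with a brass spindle, on the bench. Bystander.
- sanding_block: Cork sanding block 110 x 60 x 32 mm on the bench. Bystander.
- tree_slice: Slice of a branch with bark, 110 mm across, 22 mm thick, on the bench. Bystander.
- glue: White glue bottle with a red cap, 68 mm across, 190 mm high. Bystander.
- drill: Cordless drill standing on its battery, about 190 mm high. Bystander.

How it is judged:
By the outcome, as a careful person would: the job done as asked, in the order asked, and still so for the second after the job is handed in, while the arm keeps its last pose, push and grip.
It also fails if it takes over 69 s, if anything falls off the work surface, if the arm or the gripper's body presses on something with over 40 N, if the wrist force passes 120 N, or if a joint passes its speed limit or range.

## Robot

A 7-joint arm with a two-finger parallel gripper is mounted at the origin on the work surface. World frame = base frame: x ahead of the robot, y to its left, z up, the work surface at z = 0. Lengths are in m, angles in degrees, forces in N, time in s.
With the tool pointing down it reaches from about 0.425 to 0.825 m from the base axis. Payload 3.6 kg.
Tool frame: the origin (TCP) lies between the finger pads; the fingertips stand 8 mm ahead of it and the grasp point (between the pads) lies 11 mm behind it; z points along the fingers, y is the line along which they close (so a half turn about z gives the same grasp; the last joint's range is limited). The gripper opens to 85 mm and grips with 20 to 120 N. Pads are 22 mm wide; open, the fingers measure 114 mm over their backs; the gripper's body (76 mm by 85 mm) begins 54 mm behind the grasp point. The pads swing forward as they close: fully open they stand 13 mm farther back than shut.
Start: joints at [-66.377, 35.231, -0.722, 81.555, 0.464, 63.22, -2.315], TCP at [0.276, 0.588, 0.213] pointing down, gripper open.
Joint ranges: [-178.69, 178.69], [-17.37, 117.87], [-77.05, 75.6], [15.02, 138.74], [-78.02, 258.01], [0.78, 113.62], [-162.83, 162.83]. Speed limits (degrees/s): [159.86, 159.86, 180, 180, 180, 180, 180].

## Interface

Orientations are given as [roll, pitch, yaw] about the fixed x, y, z axes, in that order (R = Rz(yaw) Ry(pitch) Rx(roll)).
In Python, from cell import r gives the robot as it stands. The module is installed in compiled form; this text tells all that it offers.
- The arm moves only by the tool send_rows, never from a script. Its argument "targets" is a list of rows, each a list of 7 numbers: the shift along the tool's x, y, z as a fraction of full scale, then the turn, a rotation vector about the tool's x, y, z as a fraction of full scale, then the opening, from 0 (shut) to 1 (fully open). In form: [[tx, ty, tz, rx, ry, rz, jaw], ...]. A call has 1 to 12 rows; each row shifts and turns the commanded pose from where the row before left it, along the tool's axes as they then stand; what a row does not reach is not made up. Full scale, the value 1, is 0.8 m for a shift and pi/4 rad for a turn. A row lasts 1/12 s, in which the tool goes at most 41.7 mm and 7.16 degrees, less where a joint would pass 70% of its speed; a pose out of reach is approached as far as the arm can. A call with a number of a shift or a turn outside -1 to 1 is refused whole. A call with a gripper value outside its range is refused whole. The fingers move at their own pace and stop on an object; "newtons" is the grip in N (left out, the last holds). Time passes only in rows, so rows that do not move let the fingers close. It gives the time, the measured TCP pose, the force, the opening and the grip force at its end, in the units of the state.
- r.get_obs(): the state, without advancing time (a new reading comes with each control period).
- r.snapshot(name): name is "side" or "top" or "wrist"; returns a dict with "frame" (384x512x3 uint8, red, green, blue), "K" (3x3 intrinsics, pixels), "k1" (the pictures are not rectified: a ray, as slopes to the right and down, at radius r is drawn at 1 + k1 r^2 times it, then the intrinsics apply), "rvec" (rotation vector, rad) and "tvec" (3), from world to camera coordinates, as OpenCV has them; the wrist camera has in their place "hand_eye" (4x4, takes a point from camera to tool coordinates, whose origin is the TCP and whose axes are the flange's). Camera axes: x right, y down, z forward; pixel columns grow to the right and rows downward; lengths in m; the calibration is good to about 2 mm. A picture is of the moment at which its call begins: read the wrist's pose just before it. There is no depth.
- r.finish_job(): hands the job in; it is judged then, once.
The state is a dict: "time": time; "joint_pos": joint angles; "joint_vel": joint speeds; "tau": joint torques, N m; "eef_pos": TCP position; "tcp_rot": TCP orientation; "force": force on the tool from outside, world axes, zero at the start; "torque": the same for the moment, N m; "opening": finger opening in m; "finger_force": force on a finger pad.
Only numpy, scipy, OpenCV 4.12 (cv2) and the standard library are available. Lean on these libraries where they do the work, as an engineer would, in place of code of your own. Each camera call takes 0.05 s, during which the arm holds its last target. There are 200 camera calls.

## Working session

There is one attempt and no reset: what is moved stays moved. The work goes in short steps, Python scripts to look and compute and a tool call to move; the robot and the scene stay as the last step left them, time stands still between calls to the robot, and variables do not carry over. Pictures are saved under pics/ and viewed, at most 10 in all, crops included, and the job is handed in when it is done.

Besides the shell and the picture viewer there is one more tool, called after "Request:" by a JSON object that holds its "name" and its "arguments". send_rows: Moves the arm, as the interface text tells. Its arguments: {"type":"object","properties":{"targets":{"type":"array","items":{"type":"array","items":{"type":"number"}}},"newtons":{"type":"number"}},"required":["targets"]}

```bash
mkdir -p pics
python3 - <<'E'
from cell import r
import cv2,numpy as np
o=r.get_obs();print(o)
for n in("top","side"):
    s=r.snapshot(n);cv2.imwrite(f"pics/{n}0.png",s["frame"][:,:,::-1])
    print(n,s["K"],s["k1"],s["rvec"],s["tvec"])
s=r.snapshot("wrist");print(s["K"],s["k1"],s["hand_eye"])
E
```

```text
{'time': 0.0, 'joint_pos': array([-66.37743188,  35.29063356,  -0.72370619,  81.64340638,
         0.46260342,  63.21859686,  -2.31381243]), 'joint_vel': array([-0.04039093,  0.01539801, -0.08139936,  0.03252737, -0.02455456,
        0.04666162,  0.09735524]), 'tau': array([-1.51931783e-05, -4.69219279e+01,  2.59009162e-01, -1.71032989e+01,
        9.92778107e-03,  9.59472178e-03,  1.07239806e-06]), 'eef_pos': array([0.27577692, 0.58768418, 0.21191043]), 'tcp_rot': array([-1.79850187e+02,  3.87426471e-04,  1.54863876e+02]), 'force': array([-0.69586345,  0.52544582, -0.23905512]), 'torque': array([-0.00419928, -0.03007325, -0.01794565]), 'finger_force': 0.0, 'opening': 0.08525481520529726}
top [[411.29893165   0.         252.56842745]
 [  0.         411.29893165 195.29460501]
 [  0.           0.           1.        ]] 0.021765254750208546 [ 2.1604246  -2.13563711  0.12653174] [0.05808914 0.56507923 1.15067289]
side [[376.54712472   0.         248.41511289]
 [  0.         376.54712472 186.28966573]
 [  0.           0.           1.        ]] -0.08354060887615596 [ 0.63502173 -2.61102163  1.24550458] [0.54365519 0.15626679 1.05238901]
[[278.92832811   0.         256.47881373]
 [  0.         278.92832811 192.07621401]
 [  0.           0.           1.        ]] -0.007637612585266025 [[-6.32808330e-05 -9.52485805e-01 -3.04582974e-01  7.76662886e-02]
 [ 9.99999878e-01 -2.09471384e-04  4.47292547e-04 -4.32756715e-04]
 [-4.89841219e-04 -3.04582909e-01  9.52485702e-01 -1.59769091e-01]
 [ 0.00000000e+00  0.00000000e+00  0.00000000e+00  1.00000000e+00]]
```

View pics/top0.png

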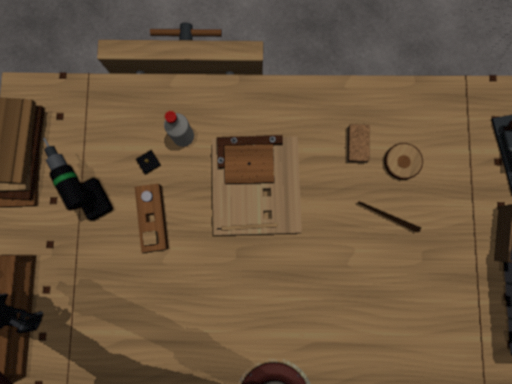

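View pics/side0.png

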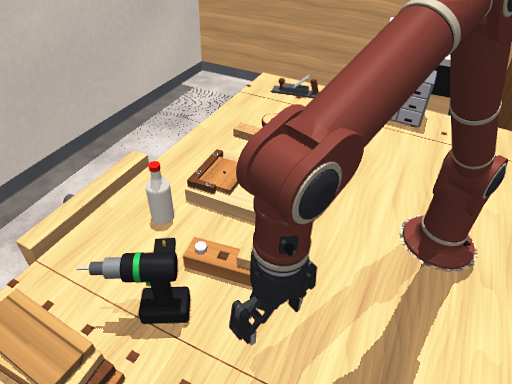

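The top view shows the board at px (212–300, 135–236), with the fence along its top and left sides. The dog hole to use is near (267,192), the square dog in the rack near (149,239), and the shim runs (358,204)–(419,230). The side view shows the arm clear of everything. I'll enlarge the parts that matter.

```bash
cat > h.py <<'E'
import cv2,numpy as np
from scipy.spatial.transform import Rotation as R
from cell import r
def cam(s,o=None):
    if "rvec" in s:
        Rm=cv2.Rodrigues(np.array(s["rvec"],float))[0];return Rm.T,-Rm.T@np.array(s["tvec"])
    T=np.array(s["hand_eye"]);Rt=R.from_euler("xyz",o["tcp_rot"],degrees=True).as_matrix()
    return Rt@T[:3,:3],Rt@T[:3,3]+o["eef_pos"]
def dist(s):return np.array([s["k1"],0,0,0,0],float)
def ray(s,px,z,o=None):
    Rc,c=cam(s,o);q=cv2.undistortPoints(np.array(px,float).reshape(-1,1,2),np.array(s["K"]),dist(s)).reshape(-1,2)
    d=np.c_[q,np.ones(len(q))]@Rc.T
    return c+d*((z-c[2])/d[:,2])[:,None]
def proj(s,P,o=None):
    Rc,c=cam(s,o);rv=cv2.Rodrigues(Rc.T)[0]
    return cv2.projectPoints(np.array(P,float).reshape(-1,1,3),rv,-Rc.T@c,np.array(s["K"]),dist(s))[0].reshape(-1,2)
def err(o,xyz,yaw):
    "tool-frame shift (fraction of full scale) and yaw turn to reach the pose, tool straight down"
    Rt=R.from_euler("xyz",o["tcp_rot"],degrees=True)
    return Rt.inv().apply(np.array(xyz)-o["eef_pos"])/.8,(Rt.inv()*R.from_euler("xyz",[180,0,yaw],degrees=True)).as_rotvec()/(np.pi/4)
E
python3 - <<'E'
from h import *
im=cv2.imread("pics/top0.png")
a=cv2.resize(im[125:245,200:310],None,fx=4,fy=4,interpolation=cv2.INTER_CUBIC)
b=cv2.resize(im[180:255,130:175],None,fx=4,fy=4,interpolation=cv2.INTER_CUBIC)
c=cv2.resize(im[195:240,350:430],None,fx=4,fy=4,interpolation=cv2.INTER_CUBIC)
W=np.zeros((560,780,3),np.uint8);W[:480,:440]=a;W[:300,450:630]=b;W[310:490,450:770]=c
cv2.imwrite("pics/crop.png",W)
s=r.snapshot("top")
print("shim ends",ray(s,[(358,204),(419,230)],.028))
print("dog head",ray(s,[(149,239),(148,196)],.075))
print("hole",ray(s,[(267,192),(267,215)],.045))
print("board",ray(s,[(212,137),(298,135),(301,234),(214,236)],.045))
print(proj(s,[.276,.588,.21]))
E
```

```text
shim ends [[ 0.54348943 -0.24026489  0.028     ]
 [ 0.47077253 -0.41164826  0.028     ]]
dog head [[0.43465224 0.34855763 0.075     ]
 [0.554285   0.35682998 0.075     ]]
hole [[0.57334046 0.02318559 0.045     ]
 [0.50716327 0.02267427 0.045     ]]
board [[ 0.73404973  0.18529113  0.045     ]
 [ 0.74229743 -0.06594453  0.045     ]
 [ 0.45440623 -0.07386924  0.045     ]
 [ 0.44582221  0.17239034  0.045     ]]
[[ 30.27141979 303.66671983]]
```

View pics/crop.png

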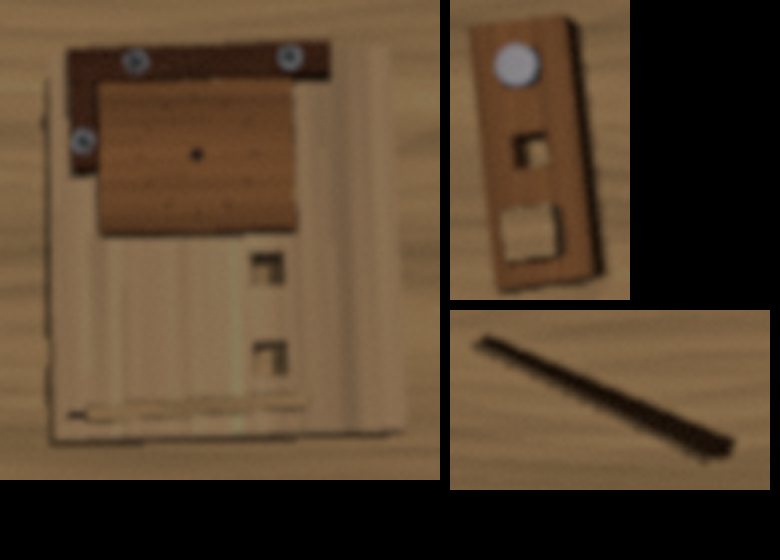

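Run:
```python
from h import *
o=r.get_obs();print(err(o,[.435,.349,.22],184))
```

```text
(array([-0.3069048 , -0.18595321, -0.00925471]), array([-2.07416078e-03, -5.40716590e-04, -6.47526400e-01]))
```

Request:
{"name": "send_rows", "arguments": {"targets": [[-0.0307, -0.0186, -0.001, 0, 0, 0, 1], [-0.0307, -0.0186, -0.001, 0, 0, 0, 1], [-0.0307, -0.0186, -0.001, 0, 0, 0, 1], [-0.0307, -0.0186, -0.001, 0, 0, 0, 1], [-0.0307, -0.0186, -0.001, 0, 0, 0, 1], [-0.0307, -0.0186, -0.001, 0, 0, 0, 1], [-0.0307, -0.0186, -0.001, 0, 0, 0, 1], [-0.0307, -0.0186, -0.001, 0, 0, 0, 1], [-0.0307, -0.0186, -0.001, 0, 0, 0, 1], [-0.0307, -0.0186, 0, 0, 0, 0, 1]]}}

```text
time: 1.03
eef_pos: [0.4359, 0.3481, 0.2204]
tcp_rot: [180.0, 0.0, 154.9]
force: [0.4, 0.8, -0.1]
opening: 0.0856
finger_force: 0.0
```

Request:
{"name": "send_rows", "arguments": {"targets": [[0, 0, 0, 0, 0, -0.13, 1], [0, 0, 0, 0, 0, -0.13, 1], [0, 0, 0, 0, 0, -0.13, 1], [0, 0, 0, 0, 0, -0.13, 1], [0, 0, 0, 0, 0, -0.127, 1], [0, 0, 0, 0, 0, 0, 1]]}}

```text
time: 1.53
eef_pos: [0.4353, 0.349, 0.2201]
tcp_rot: [-180.0, -0.0, -176.0]
force: [-0.0, 0.7, -0.7]
opening: 0.0853
finger_force: 0.0
```

Run:
```python
from h import *
o=r.get_obs();s=r.snapshot("wrist");cv2.imwrite("pics/w1.png",s["frame"][:,:,::-1])
print(o["eef_pos"],o["tcp_rot"],o["force"]);np.save("w1.npy",{"s":s,"o":o},allow_pickle=True)
print(proj(s,[[.4347,.3486,.075]],o))
```

```text
[0.43526491 0.34903848 0.22010516] [-1.79993390e+02 -3.45293454e-02 -1.75952036e+02] [-0.00337846  0.68134305 -0.7489341 ]
[[256.52714302 175.02573386]]
```

View pics/w1.png

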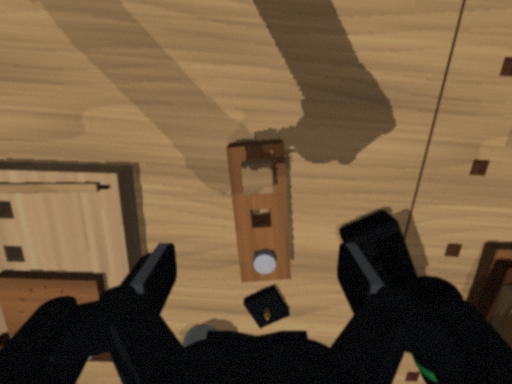

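The wrist view shows the rack at (230–290, 140–280), with the dog's pale head near (257,178) and partly shaded. I'll segment it.

```bash
cat > sq.py <<'E'
from h import *
def square(s,o,box,z,size,lo,hi=None,show=None):
    "largest blob with HSV in range in the box -> min-area rect as points at height z"
    x0,y0,x1,y1=box;hsv=cv2.cvtColor(s["frame"],cv2.COLOR_RGB2HSV)[y0:y1,x0:x1]
    m=cv2.inRange(hsv,np.array(lo),np.array(hi or (180,255,255)))
    m=cv2.morphologyEx(m,cv2.MORPH_OPEN,np.ones((3,3)))
    c=max(cv2.findContours(m,cv2.RETR_EXTERNAL,cv2.CHAIN_APPROX_NONE)[0],key=cv2.contourArea).reshape(-1,2)+[x0,y0]
    P=ray(s,c,z,o);(cx,cy),(w,h),a=cv2.minAreaRect((P[:,:2]*1000).astype(np.float32))
    return cx,cy,w,h,a
E
python3 - <<'E'
from h import *
d=np.load("w1.npy",allow_pickle=True).item();s,o=d["s"],d["o"]
hsv=cv2.cvtColor(s["frame"],cv2.COLOR_RGB2HSV)
print(hsv[150:205:4,258]);print(hsv[178,225:295:4])
E
```

```text
[[ 15 153  55]
 [ 12 142  61]
 [ 14 150  56]
 [ 14 117  61]
 [ 18 117  72]
 [ 17 118 128]
 [ 17 115 135]
 [ 17 115 140]
 [ 16 114 148]
 [ 17 111 135]
 [ 17 112 130]
 [ 15 127 129]
 [ 14 149 132]
 [ 15 151 135]]
[[ 17 115 129]
 [ 16 128 118]
 [ 13 151 110]
 [ 13 149 113]
 [ 15 134 112]
 [ 17 117 146]
 [ 17 115 142]
 [ 16 116 143]
 [ 16 116 145]
 [ 18 114 143]
 [ 17 113 144]
 [ 17 114 143]
 [ 16 125  86]
 [ 12 150 104]
 [ 14 153 122]
 [ 14 140 115]
 [ 17 112 100]
 [ 17 115 158]]
```

Run:
```python
from sq import *
d=np.load("w1.npy",allow_pickle=True).item();s,o=d["s"],d["o"]
print(square(s,o,(236,150,284,205),.075,36,(0,0,90),(180,132,255)))
print(square(s,o,(236,150,284,205),.075,36,(0,0,40),(180,132,255)))
y0=cv2.resize(s["frame"][130:215,215:305,::-1],None,fx=6,fy=6,interpolation=cv2.INTER_CUBIC);cv2.imwrite("pics/w1c.png",y0)
```

```text
(441.25970458984375, 349.74737548828125, 31.688594818115234, 36.396305084228516, 4.04958963394165)
(437.3075256347656, 349.3255310058594, 39.83229446411133, 36.09425735473633, 5.074616432189941)
```

View pics/w1c.png

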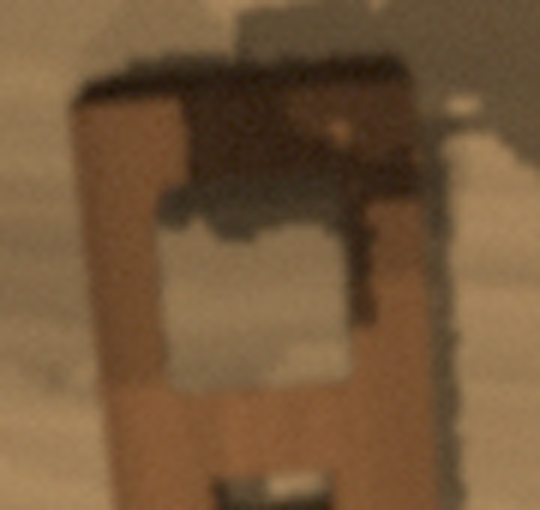

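The dog's head is centred at about (0.439, 0.3495), yaw about 4.5°: 36 mm wide, with its far edge at x = 0.457. I'll descend and grip.

Run:
```python
from h import *
o=r.get_obs();print(err(o,[.439,.3495,.054],-175.5))
```

```text
(array([-4.87578925e-03,  1.56426044e-04,  2.07667771e-01]), array([-7.71194684e-05, -7.16767932e-04, -1.44646708e-02]))
```

Request:
{"name": "send_rows", "arguments": {"targets": [[-0.0049, 0, 0.03, 0, 0, -0.0103, 1], [0, 0, 0.035, 0, 0, 0, 1], [0, 0, 0.035, 0, 0, 0, 1], [0, 0, 0.035, 0, 0, 0, 1], [0, 0, 0.03, 0, 0, 0, 1], [0, 0, 0.02, 0, 0, 0, 1], [0, 0, 0.0125, 0, 0, 0, 0.9], [0, 0, 0.0105, 0, 0, 0, 0.7]], "newtons": 40}}

```text
time: 2.25
eef_pos: [0.439, 0.3495, 0.0529]
tcp_rot: [-180.0, -0.0, -175.6]
force: [0.2, -0.7, 0.6]
opening: 0.0664
finger_force: 0.0
```

Request:
{"name": "send_rows", "arguments": {"targets": [[0, 0, 0, 0, 0, 0, 0.3], [0, 0, 0, 0, 0, 0, 0.3], [0, 0, 0, 0, 0, 0, 0.3], [0, 0, 0, 0, 0, 0, 0.2], [0, 0, 0, 0, 0, 0, 0], [0, 0, 0, 0, 0, 0, 0], [0, 0, 0, 0, 0, 0, 0], [0, 0, 0, 0, 0, 0, 0]]}}

```text
time: 2.92
eef_pos: [0.4399, 0.3502, 0.0551]
tcp_rot: [179.9, 0.1, -175.6]
force: [-2.1, -0.4, 5.4]
opening: 0.0328
finger_force: 40.9
```

Request:
{"name": "send_rows", "arguments": {"targets": [[0, 0, -0.01, 0, 0, 0, 0], [0, 0, -0.02, 0, 0, 0, 0], [0, 0, -0.03, 0, 0, 0, 0], [0, 0, -0.035, 0, 0, 0, 0], [0, 0, -0.035, 0, 0, 0, 0], [0, 0, -0.035, 0, 0, 0, 0], [0, 0, -0.025, 0, 0, 0, 0], [0, 0, 0, 0, 0, 0, 0], [0, 0, 0, 0, 0, 0, 0]]}}

```text
time: 3.67
eef_pos: [0.4394, 0.3498, 0.207]
tcp_rot: [179.9, 0.1, -175.6]
force: [-0.5, -0.1, -1.4]
opening: 0.0322
finger_force: 39.7
```

Run:
```python
from h import *
o=r.get_obs();s=r.snapshot("wrist");t=r.snapshot("side")
print(o["eef_pos"],o["tcp_rot"],o["force"],o["opening"])
np.save("w2.npy",{"s":s,"o":o,"t":t},allow_pickle=True)
p=proj(t,[o["eef_pos"]])[0].astype(int);print(p,proj(s,[o["eef_pos"]],o))
T=t["frame"][p[1]-40:p[1]+60,p[0]-50:p[0]+50,::-1]
W=np.zeros((480,800,3),np.uint8);W[:384,:512]=s["frame"][:,:,::-1];W[:280,515:795]=cv2.resize(T,(280,280));cv2.imwrite("pics/w2.png",W)
print(err(o,[.573,.0232,.17],-178))
```

```text
[0.43942069 0.34983054 0.20703789] [ 1.79925484e+02  1.09889853e-01 -1.75564314e+02] [-0.48625918 -0.06170045 -1.41808443] 0.032168763492697136
[247 213] [[257.13546623 232.51163715]]
(array([-0.13480796, -0.42003924,  0.04600976]), array([0.00170757, 0.00240643, 0.05412792]))
```

View pics/w2.png

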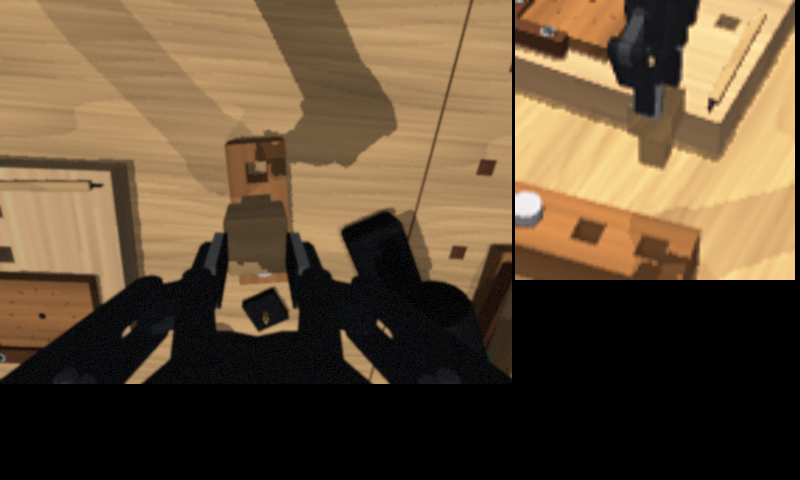

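The wrist view shows the dog in the grip: its shaded near face spans rows 203–236 and its top face spans rows 236–272, columns 222–290. It looks upright in the side crop. I'll measure where the head sits in the hand and find the hole in the top view.

Run:
```python
from h import *
d=np.load("w2.npy",allow_pickle=True).item();s,o=d["s"],d["o"]
g=cv2.cvtColor(s["frame"],cv2.COLOR_RGB2GRAY).astype(int)
print(g[196:290,245:270].mean(1).round().astype(int).tolist())
Rt=R.from_euler("xyz",o["tcp_rot"],degrees=True)
for z,rows in((.227,(234,236,238,270,272,274)),(.197,(201,203,205))):
  P=ray(s,[(257,v) for v in rows],z,o);print(z,Rt.inv().apply(P-o["eef_pos"]).round(4).tolist())
# holes and clock edge in the top view
t=r.snapshot("top");hsv=cv2.cvtColor(t["frame"],cv2.COLOR_RGB2HSV);v=hsv[:,:,2].astype(int)
print(v[184:224,262:275])
print(hsv[176:190,232:262].mean(1).round().astype(int).tolist())
```

```text
[61, 57, 56, 57, 58, 58, 58, 57, 57, 56, 55, 55, 56, 56, 57, 59, 60, 60, 60, 58, 59, 61, 65, 68, 69, 70, 69, 69, 67, 67, 66, 66, 65, 66, 66, 67, 65, 65, 65, 65, 65, 66, 66, 67, 68, 68, 68, 68, 69, 69, 70, 71, 71, 71, 72, 72, 71, 72, 71, 69, 69, 68, 67, 65, 67, 72, 84, 93, 97, 99, 100, 100, 102, 107, 111, 112, 115, 124, 131, 133, 124, 115, 110, 109, 109, 109, 114, 126, 143, 155, 156, 152, 143, 132]
0.227 [[0.0088, -0.0001, -0.02], [0.0076, -0.0001, -0.02], [0.0064, -0.0001, -0.02], [-0.0142, -0.0001, -0.0199], [-0.0155, -0.0001, -0.0199], [-0.0169, -0.0001, -0.0199]]
0.197 [[0.0175, -0.0001, 0.01], [0.0162, -0.0001, 0.01], [0.0148, -0.0001, 0.01]]
[[136 136 138 138 137 136 134 131 131 131 131 132 132]
 [149 150 148 150 148 148 146 141 142 143 140 137 136]
 [146 145 146 145 145 146 142 136 139 142 142 138 136]
 [137 128 126 126 124 123 119 117 122 134 139 138 136]
 [119  94  86  82  84  81  79  76  94 125 138 138 136]
 [108  70  52  49  51  49  48  49  80 120 138 138 136]
 [109  76  62  62  61  58  55  53  80 120 138 139 137]
 [120  98  93  95  93  78  69  65  83 118 136 139 136]
 [130
[... 1275 characters left out ...]
36 136 127  99  78  73  91 124 138 137]
 [141 131 133 137 139 129  99  80  74  91 122 136 136]
 [141 133 135 141 142 130 105  86  82  94 121 138 137]
 [143 139 139 141 140 132 115 103 100 105 126 138 137]
 [144 142 143 143 141 136 131 126 124 127 135 139 138]
 [145 146 147 144 145 144 143 139 137 138 141 141 136]
 [144 146 147 146 146 146 145 141 137 137 139 139 137]
 [139 139 139 139 138 137 136 133 129 129 134 135 136]
 [132 129 132 134 130 128 130 130 126 125 129 132 137]]
[[13, 155, 108], [13, 155, 106], [13, 156, 102], [13, 155, 98], [13, 156, 96], [13, 158, 91], [13, 155, 78], [15, 126, 73], [16, 106, 106], [16, 102, 138], [16, 102, 147], [16, 102, 146], [16, 102, 146], [16, 103, 146]]
```

Run:
```python
from h import *
o=r.get_obs();print(err(o,[.635,.0232,.22],-178))
d=np.load("w2.npy",allow_pickle=True).item();s,o=d["s"],d["o"]
Rt=R.from_euler("xyz",o["tcp_rot"],degrees=True)
for n,p in dict(nt=(.018,0,-.02),nb=(.018,0,.01),ft=(-.018,0,-.02),foot=(.011,0,.048),lt=(.018,-.018,-.02),rt=(.018,.018,-.02)).items():
    print(n,proj(s,Rt.apply(p)+o["eef_pos"],o)[0].round(1))
hsv=cv2.cvtColor(s["frame"],cv2.COLOR_RGB2HSV);print(hsv[180:285:3,248:266].mean(1).round().astype(int).tolist())
```

```text
(array([-0.21371345, -0.4247747 , -0.01925275]), array([-0.00287765, -0.00371683,  0.0542107 ]))
nt [257.2 218.7]
nb [257.1 200.3]
ft [257.2 275.8]
foot [257.  192.6]
lt [224.1 218.7]
rt [290.4 218.7]
[[13, 158, 55], [14, 153, 113], [14, 150, 140], [14, 151, 145], [14, 150, 148], [14, 136, 96], [16, 116, 68], [16, 117, 69], [17, 113, 69], [17, 116, 66], [17, 116, 69], [16, 114, 72], [16, 114, 71], [17, 114, 82], [17, 115, 83], [17, 116, 80], [17, 113, 78], [17, 113, 80], [17, 115, 79], [17, 114, 78], [17, 114, 81], [17, 115, 82], [17, 115, 84], [17, 116, 86], [17, 117, 86], [17, 118, 84], [16, 114, 81], [17, 116, 87], [17, 115, 119], [17, 114, 126], [17, 114, 138], [15, 90, 142], [12, 106, 151], [14, 151, 146], [14, 147, 150]]
```

Request:
{"name": "send_rows", "arguments": {"targets": [[-0.0178, -0.0354, -0.0016, 0, 0, 0, 0], [-0.0178, -0.0354, -0.0016, 0, 0, 0, 0], [-0.0178, -0.0354, -0.0016, 0, 0, 0, 0], [-0.0178, -0.0354, -0.0016, 0, 0, 0, 0], [-0.0178, -0.0354, -0.0016, 0, 0, 0, 0], [-0.0178, -0.0354, -0.0016, 0, 0, 0, 0], [-0.0178, -0.0354, -0.0016, 0, 0, 0, 0], [-0.0178, -0.0354, -0.0016, 0, 0, 0, 0], [-0.0178, -0.0354, -0.0016, 0, 0, 0, 0], [-0.0178, -0.0354, -0.0016, 0, 0, 0, 0], [-0.0178, -0.0354, -0.0016, 0, 0, 0, 0], [-0.0178, -0.0354, -0.0016, 0, 0, 0, 0]]}}

```text
time: 4.82
eef_pos: [0.6355, 0.0225, 0.2193]
tcp_rot: [180.0, -0.2, -175.6]
force: [0.8, 0.0, -0.8]
opening: 0.0326
finger_force: 39.7
```

Request:
{"name": "send_rows", "arguments": {"targets": [[0, 0, 0, 0, 0, 0.054, 0], [0, 0, 0, 0, 0, 0, 0], [0, 0, 0, 0, 0, 0, 0], [0, 0, 0, 0, 0, 0, 0]]}}

```text
time: 5.15
eef_pos: [0.6349, 0.026, 0.2202]
tcp_rot: [179.9, -0.1, -177.8]
force: [0.6, 0.1, -1.3]
opening: 0.0326
finger_force: 39.8
```

Run:
```python
from h import *
o=r.get_obs();s=r.snapshot("wrist");print(o["eef_pos"],o["tcp_rot"])
np.save("w3.npy",{"s":s,"o":o},allow_pickle=True);cv2.imwrite("pics/w3.png",s["frame"][:,:,::-1])
print(proj(s,[.5733,.0232,.045],o))
```

```text
[0.6348567  0.02596497 0.2201896 ] [ 1.79922113e+02 -1.46714545e-01 -1.77795988e+02]
[[256.30405918 117.97046588]]
```

View pics/w3.png

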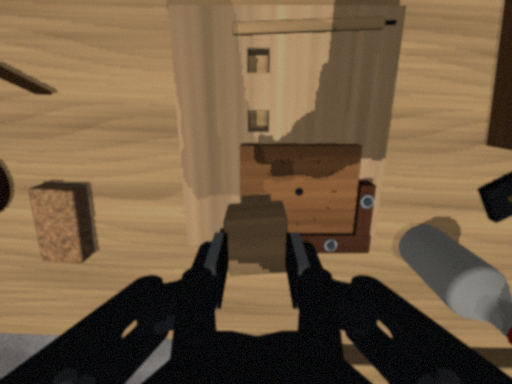

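The wrist view shows the hole to use at (258,120), the unused one at (258,60), and the clock board's -x edge along row 144 from column 240 to 361. I'll measure edges along scan lines.

Run:
```python
from h import *
d=np.load("w3.npy",allow_pickle=True).item();s,o=d["s"],d["o"]
f=s["frame"].astype(float);g=f.mean(2)
print(g[104:138,252:266].mean(1).round().astype(int).tolist())
print(g[113:129,240:276].mean(0).round().astype(int).tolist())
# clock board edge: red-blue ratio switch down each column
sat=cv2.cvtColor(s["frame"],cv2.COLOR_RGB2HSV)[:,:,1].astype(int)
print(sat[136:152,300].tolist(), sat[165,232:248].tolist(), g[165,232:248].tolist())
pts=[]
for c in range(246,358,3):
    q=np.where(sat[136:152,c]>132)[0]
    if len(q):pts.append((c,136+q[0]-.5))
P=ray(s,pts,.063,o);l=cv2.fitLine(P[:,:2].astype(np.float32),cv2.DIST_HUBER,0,.001,.001).ravel();print(l,np.degrees(np.arctan2(l[1],l[0])))
```

```text
[141, 142, 142, 142, 140, 130, 118, 111, 109, 107, 103, 101, 100, 99, 98, 99, 101, 103, 105, 103, 99, 87, 73, 63, 56, 51, 60, 87, 115, 129, 128, 117, 109, 105]
[111, 112, 113, 115, 117, 117, 112, 96, 71, 58, 61, 66, 69, 68, 69, 71, 83, 101, 109, 109, 110, 110, 109, 107, 100, 95, 88, 81, 95, 123, 140, 144, 145, 146, 146, 147]
[104, 104, 110, 106, 106, 106, 114, 114, 123, 141, 149, 149, 159, 151, 158, 184] [106, 102, 105, 101, 106, 106, 107, 110, 130, 149, 151, 157, 151, 146, 143, 157] [114.66666666666667, 117.0, 118.0, 117.33333333333333, 116.0, 115.66666666666667, 109.33333333333333, 104.0, 90.66666666666667, 82.66666666666667, 82.0, 79.66666666666667, 79.33333333333333, 83.66666666666667, 85.33333333333333, 79.66666666666667]
[ 0.03970326 -0.9992115   0.5991586   0.08221051] -87.72457
```

Run:
```python
from h import *
d=np.load("w3.npy",allow_pickle=True).item();s,o=d["s"],d["o"]
P=ray(s,[(258.1,109.7),(258.1,131),(247.7,120.3),(268.5,120.3)],.045,o);print(P.round(4));h=P[:,:2].mean(0)
h=np.array([P[:2,0].mean(),P[2:,1].mean()]);print("hole",h, np.ptp(P[:2,0]),np.ptp(P[2:,1]))
for z in(.045,.063):print(ray(s,[(240,144.2),(258,144.2),(361,144.2)],z,o).round(4).tolist())
yaw=np.radians(2.2);tgt=[h[0]+.0007,h[1],.17]
o=r.get_obs();print(err(o,tgt,-177.8))
```

```text
[[0.564  0.0249 0.045 ]
 [0.5881 0.0259 0.045 ]
 [0.5763 0.0133 0.045 ]
 [0.5754 0.0375 0.045 ]]
hole [0.57603751 0.02539363] 0.024098841911950553 0.024235588525747365
[[0.6044, 0.0049, 0.045], [0.6036, 0.0264, 0.045], [0.5988, 0.1496, 0.045]]
[[0.6019, 0.0058, 0.063], [0.6011, 0.0262, 0.063], [0.5966, 0.1428, 0.063]]
(array([0.07268448, 0.00190861, 0.06331923]), array([ 0.00152233, -0.00237417,  0.0002427 ]))
```

Request:
{"name": "send_rows", "arguments": {"targets": [[0.03, 0.0019, 0, 0, 0, 0, 0], [0.0427, 0, 0, 0, 0, 0, 0], [0, 0, 0.03, 0, 0, 0, 0], [0, 0, 0.035, 0, 0, 0, 0], [0, 0, 0.035, 0, 0, 0, 0], [0, 0, 0.03, 0, 0, 0, 0], [0, 0, 0.015, 0, 0, 0, 0], [0, 0, 0, 0, 0, 0, 0], [0, 0, 0, 0, 0, 0, 0], [0, 0, 0, 0, 0, 0, 0]]}}

```text
time: 6.03
eef_pos: [0.5786, 0.0244, 0.1065]
tcp_rot: [180.0, 0.1, -177.9]
force: [-0.3, -0.4, -0.1]
opening: 0.0322
finger_force: 39.8
```

Run:
```python
from h import *
o=r.get_obs();print(o["eef_pos"],o["tcp_rot"],o["force"],err(o,[.5767,.0254,.055],-177.8))
```

```text
[0.57855415 0.0243724  0.1064775 ] [ 1.79978632e+02  1.36899909e-01 -1.77913457e+02] [-0.32712646 -0.44141978 -0.07091786] (array([0.00242313, 0.00134404, 0.06434177]), array([ 0.00047182,  0.00304269, -0.00252071]))
```

Request:
{"name": "send_rows", "arguments": {"targets": [[0.0024, 0.0013, 0, 0, 0, 0, 0], [0, 0, 0, 0, 0, 0, 0], [0, 0, 0, 0, 0, 0, 0]]}}

```text
time: 6.28
eef_pos: [0.5761, 0.0247, 0.1063]
tcp_rot: [180.0, 0.1, -178.0]
force: [0.4, -0.5, -0.5]
opening: 0.0328
finger_force: 39.8
```

Request:
{"name": "send_rows", "arguments": {"targets": [[0, 0, 0, 0, 0, 0, 0]]}}

```text
time: 6.37
eef_pos: [0.576, 0.0246, 0.1059]
tcp_rot: [-180.0, 0.1, -178.0]
force: [0.9, 0.4, -0.4]
opening: 0.0324
finger_force: 39.8
```

Request:
{"name": "send_rows", "arguments": {"targets": [[0, 0, 0, 0, 0, 0, 0]]}}

```text
time: 6.45
eef_pos: [0.5759, 0.0244, 0.1056]
tcp_rot: [-180.0, 0.0, -178.0]
force: [-0.6, -1.1, -1.2]
opening: 0.0328
finger_force: 39.8
```

Request:
{"name": "send_rows", "arguments": {"targets": [[-0.0008, 0.001, 0, 0, 0, 0, 0], [0, 0, 0.008, 0, 0, 0, 0], [0, 0, 0.008, 0, 0, 0, 0], [0, 0, 0.008, 0, 0, 0, 0], [0, 0, 0.006, 0, 0, 0, 0], [0, 0, 0.004, 0, 0, 0, 0]]}}

```text
time: 6.95
eef_pos: [0.5756, 0.0253, 0.0768]
tcp_rot: [-180.0, -0.1, -178.0]
force: [-0.6, -0.2, -0.5]
opening: 0.0325
finger_force: 39.8
```

Foot is 16 mm into the hole with no contact force, so I'll continue down.

Request:
{"name": "send_rows", "arguments": {"targets": [[0, 0, 0.007, 0, 0, 0, 0], [0, 0, 0.007, 0, 0, 0, 0], [0, 0, 0.005, 0, 0, 0, 0], [0, 0, 0.004, 0, 0, 0, 0], [0, 0, 0.003, 0, 0, 0, 0], [0, 0, 0, 0, 0, 0, 0]]}}

```text
time: 7.45
eef_pos: [0.576, 0.0253, 0.0567]
tcp_rot: [-180.0, -0.1, -178.0]
force: [0.2, 0.8, -0.5]
opening: 0.0325
finger_force: 39.7
```

Request:
{"name": "send_rows", "arguments": {"targets": [[0, 0, 0.002, 0, 0, 0, 0], [0, 0, 0.002, 0, 0, 0, 0], [0, 0, 0, 0, 0, 0, 0]]}}

```text
time: 7.7
eef_pos: [0.5762, 0.0253, 0.0551]
tcp_rot: [-180.0, 0.0, -178.0]
force: [-1.9, -0.8, 5.2]
opening: 0.0326
finger_force: 42.6
```

Request:
{"name": "send_rows", "arguments": {"targets": [[0, 0, 0.001, 0, 0, 0, 0], [0, 0, 0, 0, 0, 0, 0], [0, 0, 0, 0, 0, 0, 0.6], [0, 0, 0, 0, 0, 0, 0.6], [0, 0, 0, 0, 0, 0, 0.6], [0, 0, 0, 0, 0, 0, 0.6], [0, 0, -0.005, 0, 0, 0, 0.7], [0, 0, -0.02, 0, 0, 0, 0.7], [0, 0, -0.035, 0, 0, 0, 0.7], [0, 0, -0.04, 0, 0, 0, 0.7], [0, 0, -0.04, 0, 0, 0, 0.7], [0, 0, -0.04, 0, 0, 0, 0.7]]}}

```text
time: 8.7
eef_pos: [0.576, 0.0253, 0.1988]
tcp_rot: [-180.0, -0.0, -178.0]
force: [1.1, 0.0, -0.5]
opening: 0.0598
finger_force: 0.0
```

Run:
```python
from h import *
o=r.get_obs();print(o["eef_pos"],o["tcp_rot"],o["force"])
# gripping point of shim
th,tk=np.array([.5435,-.2403]),np.array([.4708,-.4116]);u=(th-tk)/np.linalg.norm(th-tk);print(u,np.degrees(np.arctan2(u[1],u[0])),np.linalg.norm(th-tk))
s=r.snapshot("wrist");np.save("w4.npy",{"s":s,"o":o},allow_pickle=True);cv2.imwrite("pics/w4.png",s["frame"][:,:,::-1])
print(err(o,[.5,-.33,.22],-202))
```

```text
[0.57602643 0.0252922  0.19882865] [-1.79997813e+02 -1.91292077e-02 -1.77988708e+02] [ 1.13678322  0.01366667 -0.47594745]
[0.39067405 0.92052908] 67.00355294453533 0.18608863479535767
(array([ 0.11057019, -0.44050733, -0.02641046]), array([-1.36970728e-04, -4.08667951e-04,  5.33584271e-01]))
```

Run:
```python
from h import *
o=r.get_obs();print(o["joint_pos"].round(1),err(o,[.49,-.365,.2],67))
```

```text
[-1.5 29.1 -5.  94.6  3.  55.6 84.5] (array([ 0.13022101, -0.48409093,  0.00546381]), array([0.01783515, 0.01040858, 2.55549013]))
```

View pics/w4.png

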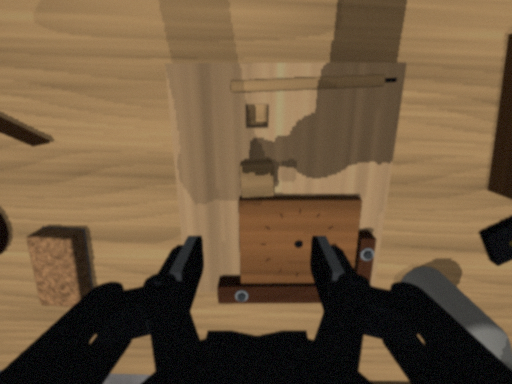

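The dog now stands in the hole, head at about (257,178) and square to the clock board. Next is the shim.

Request:
{"name": "send_rows", "arguments": {"targets": [[0.0109, -0.0403, 0, 0, 0, 0, 0.7], [0.0109, -0.0403, 0, 0, 0, 0, 0.7], [0.0109, -0.0403, 0, 0, 0, 0, 0.7], [0.0109, -0.0403, 0, 0, 0, 0, 0.7], [0.0109, -0.0403, 0, 0, 0, 0, 0.7], [0.0109, -0.0403, 0, 0, 0, 0, 0.7], [0.0109, -0.0403, 0, 0, 0, 0, 0.7], [0.0109, -0.0403, 0, 0, 0, 0, 0.7], [0.0109, -0.0403, 0, 0, 0, 0, 0.7], [0.0109, -0.0403, 0, 0, 0, 0, 0.7], [0.0109, -0.0403, 0, 0, 0, 0, 0.7], [0.0109, -0.0403, 0, 0, 0, 0, 0.7]]}}

```text
time: 9.75
eef_pos: [0.4846, -0.3665, 0.1973]
tcp_rot: [-180.0, 0.0, -178.0]
force: [-0.2, 0.3, 0.8]
opening: 0.0598
finger_force: 0.0
```

Request:
{"name": "send_rows", "arguments": {"targets": [[0, 0, 0, 0, 0, 0.14, 0.7], [0, 0, 0, 0, 0, 0.14, 0.7], [0, 0, 0, 0, 0, 0.14, 0.7], [0, 0, 0, 0, 0, 0.14, 0.7], [0, 0, 0, 0, 0, 0.14, 0.7], [0, 0, 0, 0, 0, 0.14, 0.7], [0, 0, 0, 0, 0, 0.14, 0.7], [0, 0, 0, 0, 0, 0.14, 0.7], [0, 0, 0, 0, 0, 0.14, 0.7], [0, 0, 0, 0, 0, 0.14, 0.7], [0, 0, 0, 0, 0, 0.14, 0.7], [0, 0, 0, 0, 0, 0.14, 0.7]]}}

```text
time: 10.75
eef_pos: [0.4853, -0.3648, 0.1972]
tcp_rot: [-180.0, -0.0, 106.1]
force: [-1.3, 0.3, 0.1]
opening: 0.0601
finger_force: 0.0
```

Request:
{"name": "send_rows", "arguments": {"targets": [[0, 0, 0, 0, 0, 0.14, 0.7], [0, 0, 0, 0, 0, 0.14, 0.7], [0, 0, 0, 0, 0, 0.14, 0.7], [0, 0, 0, 0, 0, 0.14, 0.7], [0, 0, 0, 0, 0, 0.14, 0.7], [0, 0, 0, 0, 0, 0.14, 0.7], [0, 0, 0, 0, 0, 0.036, 0.7], [0, 0, 0, 0, 0, 0, 0.7], [0, 0, 0, 0, 0, 0, 0.7]]}}

```text
time: 11.5
eef_pos: [0.4853, -0.3648, 0.1972]
tcp_rot: [-180.0, 0.0, 67.1]
force: [-0.2, 0.5, -0.0]
opening: 0.0595
finger_force: 0.0
```

Run:
```python
from h import *
o=r.get_obs();s=r.snapshot("wrist");print(o["eef_pos"],o["tcp_rot"],o["force"],o["joint_pos"].round(1))
np.save("w5.npy",{"s":s,"o":o},allow_pickle=True);cv2.imwrite("pics/w5.png",s["frame"][:,:,::-1])
g=s["frame"].mean(2)
p=proj(s,[[.5435,-.2403,.028],[.4708,-.4116,.028]],o);print(p)
```

```text
[ 0.48534898 -0.36483697  0.19716213] [-1.79986992e+02  6.43832922e-04  6.71291760e+01] [-0.18236669  0.53255631 -0.01071816] [ 18.   34.5  28.3  90.9 -18.2  59.2  28.6]
[[261.02536704  44.11365965]
 [259.98979499 208.23840989]]
```

View pics/w5.png

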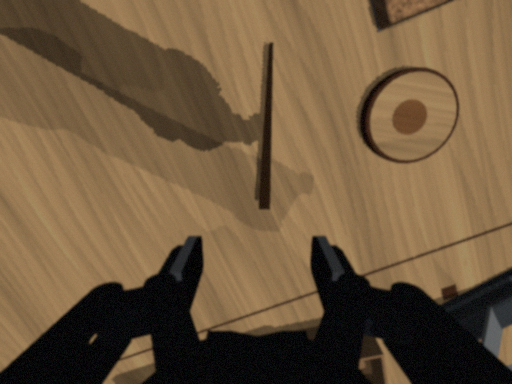

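The wrist view shows the shim standing from its thin end (269,42) to its thick end (264,208). I'll fit its top face.

Run:
```python
from h import *
d=np.load("w5.npy",allow_pickle=True).item();s,o=d["s"],d["o"]
g=s["frame"].mean(2)
for v in(60,120,190):print(v,g[v,250:285].round().astype(int).tolist())
print(g[34:54,268].round().astype(int).tolist(),g[198:216,264].round().astype(int).tolist())
L=[];Rr=[]
for v in range(50,205,3):
    q=np.where(g[v,250:285]<50)[0]+250
    L.append((q[0]-.5,v));Rr.append((q[-1]+.5,v))
for n,e in(("L",L),("R",Rr)):
    P=ray(s,e,.028,o);l=cv2.fitLine(P[:,:2].astype(np.float32),cv2.DIST_HUBER,0,.001,.001).ravel();print(n,np.degrees(np.arctan2(l[1],l[0])),P[0],P[-1])
print(ray(s,[(269,42),(264,208.5)],.028,o))
```

```text
60 [127, 126, 128, 126, 126, 124, 118, 119, 123, 124, 126, 120, 100, 84, 71, 69, 69, 56, 36, 21, 22, 34, 73, 103, 117, 111, 117, 119, 124, 122, 125, 121, 120, 120, 115]
120 [78, 77, 76, 77, 71, 73, 71, 69, 68, 68, 68, 71, 71, 61, 40, 30, 18, 25, 20, 20, 36, 74, 110, 122, 122, 122, 121, 121, 118, 117, 117, 118, 120, 120, 119]
190 [101, 97, 94, 93, 77, 63, 53, 47, 45, 36, 25, 24, 24, 25, 28, 18, 25, 24, 25, 37, 61, 88, 102, 102, 107, 108, 106, 107, 111, 108, 110, 110, 116, 110, 107]
[124, 124, 123, 127, 123, 120, 118, 118, 110, 93, 73, 63, 59, 54, 53, 54, 53, 48, 46, 48] [18, 17, 24, 28, 23, 24, 19, 30, 27, 19, 45, 69, 89, 98, 94, 98, 93, 98]
L 63.47161 [ 0.54867321 -0.24862299  0.028     ] [ 0.47178335 -0.40439743  0.028     ]
R 66.98361 [ 0.55162292 -0.24986567  0.028     ] [ 0.48332768 -0.40927291  0.028     ]
[[ 0.55205581 -0.24171625  0.028     ]
 [ 0.47532318 -0.41389325  0.028     ]]
```

Run:
```python
from h import *
o=r.get_obs();print(err(o,[.4796,-.4013,.011],67))
```

```text
(array([-0.04467184,  0.01114128,  0.23276725]), array([-0.0001421 , -0.0001048 ,  0.00226719]))
```

Request:
{"name": "send_rows", "arguments": {"targets": [[-0.03, 0.0111, 0.01, 0, 0, 0.0023, 0.7], [-0.0147, 0, 0.03, 0, 0, 0, 0.7], [0, 0, 0.035, 0, 0, 0, 0.7], [0, 0, 0.035, 0, 0, 0, 0.7], [0, 0, 0.035, 0, 0, 0, 0.7], [0, 0, 0.035, 0, 0, 0, 0.7], [0, 0, 0.03, 0, 0, 0, 0.7], [0, 0, 0.015, 0, 0, 0, 0.7], [0, 0, 0.007, 0, 0, 0, 0.6], [0, 0, 0, 0, 0, 0, 0.5], [0, 0, 0, 0, 0, 0, 0.4]], "newtons": 60}}

```text
time: 12.47
eef_pos: [0.4801, -0.4023, 0.0128]
tcp_rot: [179.9, 0.0, 66.9]
force: [0.4, -0.5, -0.2]
opening: 0.0346
finger_force: 0.0
```

Request:
{"name": "send_rows", "arguments": {"targets": [[0, 0, 0, 0, 0, 0, 0.3], [0, 0, 0, 0, 0, 0, 0.2], [0, 0, 0, 0, 0, 0, 0.15], [0, 0, 0, 0, 0, 0, 0], [0, 0, 0, 0, 0, 0, 0], [0, 0, 0, 0, 0, 0, 0], [0, 0, 0, 0, 0, 0, 0], [0, 0, 0, 0, 0, 0, 0]]}}

```text
time: 13.13
eef_pos: [0.4794, -0.4014, 0.0117]
tcp_rot: [-180.0, 0.0, 66.9]
force: [0.5, 0.3, -0.3]
opening: -0.0001
finger_force: 0.0
```

Fingers closed on nothing. I'll look before acting.

Run:
```python
from h import *
o=r.get_obs();print(o["eef_pos"],o["opening"],o["finger_force"])
w=r.snapshot("wrist");t=r.snapshot("top");s=r.snapshot("side")
np.save("w6.npy",{"w":w,"t":t,"s":s,"o":o},allow_pickle=True)
p=proj(s,[o["eef_pos"]])[0].astype(int);q=proj(t,[o["eef_pos"]])[0].astype(int);print(p,q)
W=np.zeros((600,800,3),np.uint8);W[:384,:512]=w["frame"][:,:,::-1]
W[:280,515:795]=cv2.resize(t["frame"][190:260,350:420,::-1],(280,280),interpolation=cv2.INTER_CUBIC)
x=max(0,min(p[0]-60,392));y=max(0,min(p[1]-60,284))
W[290:590,515:795]=cv2.resize(s["frame"][y:y+100,x:x+93,::-1],(280,300),interpolation=cv2.INTER_CUBIC)
W[390:590,0:510]=cv2.resize(w["frame"][0:240:1,150:400,::-1][100:200],(510,200));cv2.imwrite("pics/w6.png",W)
```

```text
[ 0.47944492 -0.40137747  0.01169634] -0.00012036118153991599 0.0
[323 130] [413 227]
```

View pics/w6.png

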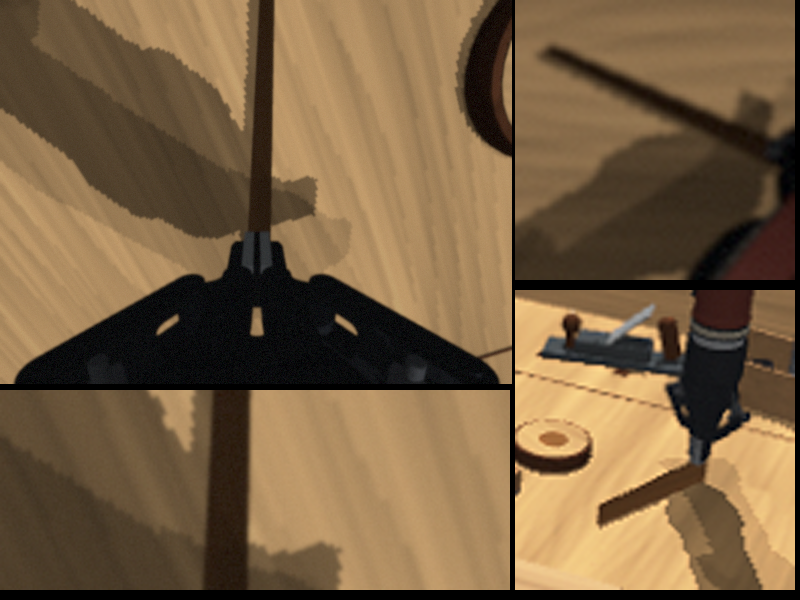

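The wrist view shows the shim still standing at columns 250–272 and meeting the shut fingers at row 232. The side crop shows no finger in front of the shim's face. I'll check whether it moved and where its thick end is.

Run:
```python
from h import *
d=np.load("w6.npy",allow_pickle=True).item();t,w,o=d["t"],d["w"],d["o"]
a=cv2.cvtColor(cv2.imread("pics/top0.png"),cv2.COLOR_BGR2GRAY);b=cv2.cvtColor(t["frame"],cv2.COLOR_RGB2GRAY)
for n,g in(("old",a),("new",b)):
    m=(g[196:236,352:426]<60).astype(np.uint8);ys,xs=np.nonzero(m);xs+=352;ys+=196
    k=xs<400;print(n,xs[k].min(),ys[k][xs[k].argmin()],np.polyfit(xs[k],ys[k],1),xs.max())
    if n=="old": print(ray(t,[(xs.min()-.5,ys[xs.argmin()]),(xs.max()+.5,ys[xs.argmax()])],.028))
    print(ray(t,[(380,np.polyval(np.polyfit(xs[k],ys[k],1),380))],.028))
Rt=R.from_euler("xyz",o["tcp_rot"],degrees=True)
for z in(.0,.028):print(z,Rt.inv().apply(ray(w,[(250,232),(272,232)],z,o)-o["eef_pos"]).round(4).tolist())
g=w["frame"].mean(2)
for v in (20,100,200,222,228,234,240):print(v,g[v,238:282].round().astype(int).tolist())
```

```text
old 357 203 [ 0.45777445 38.61322136] 420
[[ 0.54634944 -0.23601512  0.028     ]
 [ 0.476529   -0.4161179   0.028     ]]
[[ 0.51939046 -0.30266922  0.028     ]]
new 358 202 [ 0.58094812 -3.55879832] 425
[[ 0.50602796 -0.30229018  0.028     ]]
0.0 [[-0.0056, -0.0042, 0.0117], [-0.0056, 0.0107, 0.0117]]
0.028 [[0.0079, -0.0035, -0.0163], [0.0079, 0.0089, -0.0163]]
20 [145, 146, 144, 146, 147, 144, 144, 144, 141, 136, 121, 100, 85, 84, 84, 87, 87, 84, 85, 74, 55, 36, 26, 30, 23, 28, 21, 26, 24, 23, 36, 29, 30, 28, 37, 60, 100, 125, 142, 147, 149, 148, 151, 149]
100 [149, 151, 153, 153, 153, 152, 139, 114, 95, 86, 82, 82, 80, 80, 79, 69, 54, 36, 34, 34, 32, 29, 30, 26, 31, 25, 28, 30, 28, 35, 30, 30, 30, 43, 78, 116, 142, 149, 147, 147, 150, 149, 148, 152]
200 [59, 58, 60, 65, 69, 70, 69, 72, 71, 70, 66, 51, 36, 24, 31, 32, 22, 29, 32, 22, 20, 28, 30, 27, 27, 26, 23, 26, 28, 24, 21, 29, 30, 47, 64, 65, 66, 63, 66, 68, 64, 65, 69, 68]
222 [60, 58, 61, 60, 61, 64, 60, 59, 62, 54, 45, 34, 29, 33, 30, 35, 31, 27, 30, 28, 31, 30, 23, 27, 27, 30, 27, 26, 27, 24, 32, 29, 38, 51, 58, 59, 57, 61, 64, 61, 69, 76, 86, 99]
228 [58, 59, 58, 57, 61, 59, 60, 60, 60, 54, 39, 32, 26, 30, 24, 30, 27, 28, 30, 28, 25, 26, 25, 29, 28, 20, 28, 34, 22, 29, 22, 37, 64, 97, 120, 120, 120, 119, 118, 117, 117, 118, 120, 125]
234 [97, 78, 63, 58, 57, 56, 59, 57, 52, 49, 55, 55, 49, 52, 52, 47, 22, 14, 8, 8, 19, 25, 46, 51, 48, 51, 52, 48, 54, 53, 47, 50, 72, 104, 121, 122, 125, 124, 123, 119, 119, 116, 115, 116]
240 [88, 86, 75, 59, 48, 49, 52, 49, 47, 55, 53, 50, 55, 54, 49, 41, 25, 15, 16, 13, 11, 28, 45, 49, 48, 49, 55, 53, 51, 53, 49, 49, 54, 78, 90, 87, 91, 90, 91, 96, 102, 111, 117, 119]
```

Request:
{"name": "send_rows", "arguments": {"targets": [[0, 0, 0, 0, 0, 0, 0.5], [0, 0, 0, 0, 0, 0, 0.5], [0, 0, 0, 0, 0, 0, 0.5], [0, 0, 0, 0, 0, 0, 0.5], [0, 0, 0, 0, 0, 0, 0.5], [0, 0, 0, 0, 0, 0, 0.5]]}}

```text
time: 13.78
eef_pos: [0.4795, -0.4014, 0.0117]
tcp_rot: [-180.0, 0.0, 66.9]
force: [0.4, 0.6, -0.1]
opening: 0.043
finger_force: 0.0
```

Run:
```python
from h import *
o=r.get_obs();print(o["eef_pos"],o["tcp_rot"],o["opening"],o["force"])
w=r.snapshot("wrist");np.save("w7.npy",{"w":w,"o":o},allow_pickle=True)
g=w["frame"].mean(2)
sm=cv2.resize(g[:,200:320:4].astype(np.float32)[100:320:6],None,fx=1,fy=1)
for v,row in zip(range(100,320,6),sm):print(v,' '.join('%3d'%x for x in row))
```

```text
[ 0.47947443 -0.40138771  0.01168354] [-1.79999209e+02  3.52110591e-03  6.68854850e+01] 0.04303918875706993 [ 0.35948251  0.61236919 -0.05957315]
100  93  90  82  81  79  78 145 149 144 150 158 143  85  82  27  25  32  26  78 150 153 151 144 145 141 138 142 145 149 150
106  88  93  86  83  82  79  80 102 148 144 150 117  92  81  28  30  33  28  91 152 151 152 152 148 145 137 140 142 141 145
112  80  94  93  86  80  83  77  85 146 144 146 105  90  80  25  29  32  28  91 154 151 152 152 146 148 143 138 143 139 137
118  84  89  93  90  85  83  83  77 137 146 144 107  93  82  34  33  31  28  92 148 152 151 152 152 147 145 139 139 139 141
124  85  84  90  93  88  84  82  78  87  94 148 121  89  79  27  35  35  26  97 152 151 150 152 151 147 149 141 137 142 135
130  85  82  86  93  94  85  82  84  82  89 107  92  89  72  31  31  28  32  98 148 150 154 152 159 150 145 147 139 139 142
136  83  81  80  88  93  95  82  83  81  84  92  87  86  58  28  24  29  32 103 152 151 149 153 152 154 148 148 142 136 143
142  85  82  82  82  92  94  90  83  82  77  89  87  85  49  34  36  31  34  99 152 15
[... 2933 characters left out ...]
 115 119 114 114 111 120 117 113 119 117 118 126 139 130 128  23   9  12   5  16
292  10  11   0  35 118 114 114 114 111 109 114 117 118 113 113 114 119 117 115 115 116 115 124 136 125  77  10  17  11  13
298   9  13  14 103 123 113 111 114 110 108 108 114 119 116 113 113 114 119 114 115 119 119 114 125 138 127  18  10  14   8
304  17  14  18 139 136 138 132 111 112 111 109 108 117 119 118 116 112 120 117 113 114 120 118 130 156 151  30  15   2   0
310   9  20  89 136 144 137 137 134 124 117 108 110 111 118 119 119 115 114 121 115 116 115 124 131 138 149 116  40   3  12
316   9   4 119 130 136 142 136 138 135 130 134 125 118 117 118 118 116 115 112 113 117 120 133 141 133 138 148  27   7  12
```

Run:
```python
from h import *
d=np.load("w7.npy",allow_pickle=True).item();w,o=d["w"],d["o"]
Rt=R.from_euler("xyz",o["tcp_rot"],degrees=True)
for z in(-.02,0,.015,.028):
    e=Rt.inv().apply(ray(w,[(260,265.5),(248.5,250),(270.5,250),(254.5,110),(271,110)],z,o)-o["eef_pos"])*1e3
    print(z,e[:,:2].round(1).tolist())
for p in((0,0,.008),(11e-3,0,.008),(-11e-3,0,.008),(0,0,-.011)):print(p,proj(w,Rt.apply(p)+o["eef_pos"],o))
print(o["joint_pos"],o["tau"])
```

```text
-0.02 [[-44.2, 3.0], [-30.5, -5.9], [-30.5, 11.0], [73.1, -1.1], [73.1, 9.8]]
0 [[-31.6, 2.7], [-19.3, -5.3], [-19.3, 9.9], [73.5, -1.0], [73.5, 8.8]]
0.015 [[-22.0, 2.4], [-10.8, -4.9], [-10.8, 9.0], [73.9, -0.9], [73.9, 8.0]]
0.028 [[-13.8, 2.2], [-3.5, -4.5], [-3.5, 8.3], [74.2, -0.8], [74.2, 7.3]]
(0, 0, 0.008) [[256.18880896 226.72044831]]
(0.011, 0, 0.008) [[256.18237156 211.11718565]]
(-0.011, 0, 0.008) [[256.19502826 241.76164496]]
(0, 0, -0.011) [[256.19582514 240.23380433]]
[ 25.39386392  48.57736757  21.5533436   96.64954356 -25.53872686
  39.70408551  37.10814497] [-1.12850526e-04 -4.85772514e+01  5.73259592e+00 -1.10553136e+01
  7.76192086e-03  1.34274727e-03 -9.70755103e-07]
```

Request:
{"name": "send_rows", "arguments": {"targets": [[0, 0, 0.004, 0, 0, 0, 0.5], [0, 0, 0, 0, 0, 0, 0.5], [0, 0, 0, 0, 0, 0, 0.5]]}}

```text
time: 14.08
eef_pos: [0.4793, -0.4012, 0.0082]
tcp_rot: [-180.0, -0.0, 66.9]
force: [0.1, 0.4, -0.9]
opening: 0.0426
finger_force: 0.0
```

Request:
{"name": "send_rows", "arguments": {"targets": [[0, 0, 0.004, 0, 0, 0, 0.5], [0, 0, 0, 0, 0, 0, 0.5], [0, 0, 0, 0, 0, 0, 0.5]]}}

```text
time: 14.33
eef_pos: [0.4793, -0.4012, 0.005]
tcp_rot: [-180.0, -0.0, 66.9]
force: [-0.8, 0.2, -0.3]
opening: 0.0429
finger_force: 0.0
```

Request:
{"name": "send_rows", "arguments": {"targets": [[0, 0, 0.004, 0, 0, 0, 0.5], [0, 0, 0, 0, 0, 0, 0.5], [0, 0, 0, 0, 0, 0, 0.5]]}}

```text
time: 14.58
eef_pos: [0.4793, -0.4012, 0.0018]
tcp_rot: [-180.0, -0.0, 66.9]
force: [-0.7, 0.5, 0.2]
opening: 0.0426
finger_force: 0.0
```

Request:
{"name": "send_rows", "arguments": {"targets": [[0, 0, 0.004, 0, 0, 0, 0.5], [0, 0, 0, 0, 0, 0, 0.5], [0, 0, 0, 0, 0, 0, 0.5]]}}

```text
time: 14.83
eef_pos: [0.4793, -0.4012, -0.0013]
tcp_rot: [-180.0, -0.0, 66.9]
force: [-0.1, 0.9, -0.6]
opening: 0.0427
finger_force: 0.0
```

Request:
{"name": "send_rows", "arguments": {"targets": [[0, 0, 0.004, 0, 0, 0, 0.5], [0, 0, 0, 0, 0, 0, 0.5], [0, 0, 0, 0, 0, 0, 0.5]]}}

```text
time: 15.08
eef_pos: [0.4793, -0.4012, -0.0045]
tcp_rot: [-180.0, -0.0, 66.9]
force: [0.1, 0.1, 0.1]
opening: 0.0429
finger_force: 0.0
```

Request:
{"name": "send_rows", "arguments": {"targets": [[0, 0, 0.004, 0, 0, 0, 0.5], [0, 0, 0, 0, 0, 0, 0.4], [0, 0, 0, 0, 0, 0, 0.3]]}}

```text
time: 15.33
eef_pos: [0.4793, -0.4012, -0.0078]
tcp_rot: [-180.0, -0.0, 66.9]
force: [-1.1, 0.5, -0.1]
opening: 0.0257
finger_force: 0.0
```

Request:
{"name": "send_rows", "arguments": {"targets": [[0, 0, 0.003, 0, 0, 0, 0.3], [0, 0, 0, 0, 0, 0, 0.3], [0, 0, 0, 0, 0, 0, 0.3]]}}

```text
time: 15.58
eef_pos: [0.4794, -0.4013, -0.0101]
tcp_rot: [-180.0, -0.0, 66.9]
force: [-0.0, 0.0, 0.7]
opening: 0.0252
finger_force: 0.0
```

Request:
{"name": "send_rows", "arguments": {"targets": [[0, 0, 0, 0, 0, 0, 0.22], [0, 0, 0, 0, 0, 0, 0.1], [0, 0, 0, 0, 0, 0, 0], [0, 0, 0, 0, 0, 0, 0], [0, 0, 0, 0, 0, 0, 0], [0, 0, 0, 0, 0, 0, 0]]}}

```text
time: 16.08
eef_pos: [0.4797, -0.4016, -0.0097]
tcp_rot: [180.0, 0.0, 66.9]
force: [-0.3, -0.7, 1.9]
opening: 0.0122
finger_force: 59.9
```

The shim is gripped at a reading of 12.2 mm and 60 N; the fingers sit higher than stated. I'll lift it and carry it to a spot beside the gap for one measurement.

Request:
{"name": "send_rows", "arguments": {"targets": [[0, 0, -0.01, 0, 0, 0, 0], [0, 0, -0.02, 0, 0, 0, 0], [0, 0, -0.03, 0, 0, 0, 0], [0, 0, -0.04, 0, 0, 0, 0], [0, 0, -0.04, 0, 0, 0, 0], [0, 0, -0.04, 0, 0, 0, 0], [0, 0, -0.04, 0, 0, 0, 0], [0, 0, -0.03, 0, 0, 0, 0], [0, 0, -0.013, 0, 0, 0, 0], [0, 0, 0, 0, 0, 0, 0]]}}

```text
time: 16.92
eef_pos: [0.4802, -0.4025, 0.2035]
tcp_rot: [179.7, 0.1, 66.9]
force: [0.3, -0.1, 0.3]
opening: 0.0123
finger_force: 59.7
```

Request:
{"name": "send_rows", "arguments": {"targets": [[0, 0, 0, 0, 0, -0.14, 0], [0, 0, 0, 0, 0, -0.14, 0], [0, 0, 0, 0, 0, -0.14, 0], [0, 0, 0, 0, 0, -0.144, 0], [0, 0, 0, 0, 0, 0, 0], [0, 0, 0, 0, 0, 0, 0]]}}

```text
time: 17.42
eef_pos: [0.4786, -0.4005, 0.1985]
tcp_rot: [-179.9, -0.2, 92.1]
force: [0.1, -0.3, -1.6]
opening: 0.0126
finger_force: 59.6
```

Run:
```python
from h import *
o=r.get_obs();print(o["eef_pos"],o["tcp_rot"],o["opening"],o["finger_force"],o["force"],err(o,[.65,-.06,.2],92.25))
```

```text
[ 0.47860385 -0.40054773  0.19850959] [-1.79851903e+02 -1.62626073e-01  9.20927865e+01] 0.012552709572881366 59.60889296955429 [ 0.14979223 -0.29420924 -1.57924627] (array([ 0.41758055,  0.22964488, -0.00127136]), array([-0.00328608, -0.00361842, -0.00348896]))
```

Request:
{"name": "send_rows", "arguments": {"targets": [[0.0348, 0.0191, 0, 0, 0, 0, 0], [0.0348, 0.0191, 0, 0, 0, 0, 0], [0.0348, 0.0191, 0, 0, 0, 0, 0], [0.0348, 0.0191, 0, 0, 0, 0, 0], [0.0348, 0.0191, 0, 0, 0, 0, 0], [0.0348, 0.0191, 0, 0, 0, 0, 0], [0.0348, 0.0191, 0, 0, 0, 0, 0], [0.0348, 0.0191, 0, 0, 0, 0, 0], [0.0348, 0.0191, 0, 0, 0, 0, 0], [0.0348, 0.0191, 0, 0, 0, 0, 0], [0.0348, 0.0191, 0, 0, 0, 0, 0], [0.0348, 0.0191, 0, 0, 0, 0, 0]]}}

```text
time: 18.42
eef_pos: [0.6494, -0.0585, 0.1993]
tcp_rot: [-179.9, -0.0, 92.1]
force: [0.2, -0.3, 0.1]
opening: 0.0124
finger_force: 59.6
```

Request:
{"name": "send_rows", "arguments": {"targets": [[0, 0, 0, 0, 0, 0, 0], [0, 0, 0, 0, 0, 0, 0], [0, 0, 0, 0, 0, 0, 0], [0, 0, 0, 0, 0, 0, 0]]}}

```text
time: 18.75
eef_pos: [0.6486, -0.0624, 0.2]
tcp_rot: [-179.9, 0.1, 92.1]
force: [-0.6, -0.3, 0.3]
opening: 0.0128
finger_force: 59.8
```

Run:
```python
from h import *
o=r.get_obs();w=r.snapshot("wrist");np.save("w8.npy",{"w":w,"o":o},allow_pickle=True)
print(o["eef_pos"],o["tcp_rot"],o["force"])
p=proj(w,[[.594,.007,.075],[.594,.043,.075],[.602,.0055,.063],[.598,.09,.063]],o);print(p.round(1))
hsv=cv2.cvtColor(w["frame"],cv2.COLOR_RGB2HSV)
x0=int(p[:,0].mean())-32
for v in range(int(p[:,1].min())-12,int(p[:,1].max())+24,6):print(v,x0,'|',' '.join('%d'%x for x in hsv[v,x0:x0+64:2,1]),'|',' '.join('%d'%x for x in hsv[v,x0:x0+64:2,2]))
print("shim rows")
for v in range(10,240,25):print(v,' '.join('%d'%x for x in hsv[v,236:290:2,2]))
```

```text
[ 0.64861465 -0.06241173  0.20004277] [-1.79916616e+02  9.12373781e-02  9.20518429e+01] [-0.6247411  -0.30971928  0.29811493]
[[203.3 109.5]
 [202.5  69.7]
 [213.3 111. ]
 [208.1  16.8]]
4 174 | 108 102 106 109 107 104 105 104 100 101 101 100 103 102 104 100 101 104 118 153 153 152 157 149 155 153 151 152 149 160 148 161 | 102 103 106 112 129 159 168 172 174 169 172 171 171 170 172 171 172 170 128 107 108 111 112 116 117 123 132 131 128 131 124 81
10 174 | 99 102 107 109 100 111 106 111 101 108 105 105 104 102 105 104 102 100 115 153 146 155 155 155 149 151 153 153 155 160 147 155 | 103 100 100 103 102 103 99 99 106 111 114 124 157 162 160 162 170 168 129 100 103 107 110 112 120 123 128 117 102 115 123 82
16 174 | 104 103 101 103 108 107 107 106 101 104 103 107 102 108 106 96 104 103 108 167 154 178 155 158 156 159 156 148 153 151 154 161 | 105 104 104 106 102 107 107 106 106 108 104 107 108 104 106 106 103 106 83 61 68 63 66 68 75 90 100 119 127 128 121 84
22 174 | 108 99 105 106 105 106 106 110 108 114 103 108 105 108 108 109 103 105 108 139 156 156 137 140 139 183 156 170 148 166 
[... 4756 characters left out ...]
28 143 136 134 136 138 130 127 126
85 81 77 81 81 75 75 73 48 36 40 39 37 35 36 38 34 38 66 128 140 136 134 136 134 130 126 131
110 80 78 79 77 75 75 66 36 39 40 37 40 37 35 31 40 39 60 120 129 128 123 125 121 114 108 104
135 93 91 89 91 92 90 58 41 39 38 42 40 34 33 34 39 36 51 88 97 105 125 147 147 155 158 157
160 164 165 164 165 167 145 52 32 40 43 43 43 40 36 38 36 41 92 158 165 165 165 166 165 166 164 163
185 141 144 143 153 147 95 42 42 41 43 41 39 35 40 36 39 37 79 134 134 131 127 127 128 135 140 145
210 148 146 144 144 121 57 36 36 38 37 35 34 41 35 35 37 39 90 137 134 148 153 151 147 147 148 153
235 48 53 50 34 29 38 35 36 36 40 37 33 32 39 31 38 37 34 43 51 50 46 84 141 146 150 169
```

Run:
```python
from h import *
d=np.load("w8.npy",allow_pickle=True).item();w,o=d["w"],d["o"]
hsv=cv2.cvtColor(w["frame"],cv2.COLOR_RGB2HSV);V=cv2.GaussianBlur(hsv[:,:,2],(1,5),0).astype(float);S=cv2.GaussianBlur(hsv[:,:,1],(1,5),0).astype(float)
def cross(row,a,b,th):
    for c in range(a,b):
        if (row[c]-th)*(row[c+1]-th)<=0:return c+(th-row[c])/(row[c+1]-row[c]+1e-9)
def fit(px,z,n):
    P=ray(w,px,z,o);l=cv2.fitLine(P[:,:2].astype(np.float32),cv2.DIST_HUBER,0,.0005,.0005).ravel();l=l if l[1]>0 else np.r_[-l[:2],l[2:]]
    x=lambda y:l[2]+(y-l[3])*l[0]/l[1]
    print(n,"ang %.2f"%np.degrees(np.arctan2(l[1],l[0])),"x(y=.007)=%.4f x(.043)=%.4f"%(x(.007),x(.043)),len(P),"end y",P[:,1].min().round(4),P[:,1].max().round(4));return l
E=[(cross(S[v],204,222,130),v) for v in range(6,106,3)];fit([e for e in E if e[0]],.063,"clock edge")
fit([(cross(V[v],198,212,70),v) for v in range(78,106,3) if cross(V[v],198,212,70)],.075,"dog top")
fit([(cross(V[v],205,216,75),v) for v in range(82,106,3) if cross(V[v],205,216,75)],.045,"dog foot of head")
for c in(185,190,195):print("dog -y side",[ (v,int(V[v,c])) for v in range(104,116)])
print([(v,int(S[v,225])) for v in range(104,118)])
zt=o["eef_pos"][2]+.0377
Rt=R.from_euler("xyz",o["tcp_rot"],degrees=True)
rr=fit([(cross(V[v],262,285,70),v) for v in list(range(44,100,4))+list(range(150,220,4))],zt,"shim R")
ll=fit([(cross(V[v],240,262,58),v) for v in range(44,220,4) if cross(V[v],240,262,58)],zt,"shim L")
q=Rt.inv().apply(ray(w,[(271,20),(271,200),(271,232)],zt,o)-o["eef_pos"])*1e3;print("tool",q.round(1))
print([(v,int(V[v,262])) for v in range(0,12)])
```

```text
clock edge ang 92.15 x(y=.007)=0.6037 x(.043)=0.6024 34 end y 0.0114 0.0988
dog top ang 96.05 x(y=.007)=0.5966 x(.043)=0.5928 10 end y 0.0113 0.0357
dog foot of head ang 87.73 x(y=.007)=0.5934 x(.043)=0.5948 8 end y 0.0129 0.0341
dog -y side [(104, 102), (105, 101), (106, 98), (107, 91), (108, 82), (109, 77), (110, 76), (111, 82), (112, 88), (113, 94), (114, 96), (115, 96)]
dog -y side [(104, 103), (105, 102), (106, 100), (107, 93), (108, 84), (109, 78), (110, 78), (111, 83), (112, 88), (113, 92), (114, 95), (115, 97)]
dog -y side [(104, 93), (105, 92), (106, 89), (107, 85), (108, 81), (109, 80), (110, 84), (111, 89), (112, 92), (113, 94), (114, 95), (115, 97)]
[(104, 157), (105, 165), (106, 166), (107, 162), (108, 159), (109, 153), (110, 144), (111, 133), (112, 122), (113, 112), (114, 106), (115, 105), (116, 104), (117, 105)]
shim R ang 92.55 x(y=.007)=0.6519 x(.043)=0.6503 32 end y -0.0366 0.0373
shim L ang 90.08 x(y=.007)=0.6427 x(.043)=0.6427 44 end y -0.036 0.037
tool [[107.8   5.5 -37.9]
 [ 34.6   6.7 -37.8]
 [ 18.2   7.  -37.7]]
[(0, 38), (1, 38), (2, 38), (3, 37), (4, 37), (5, 36), (6, 35), (7, 35), (8, 36), (9, 36), (10, 34), (11, 32)]
```

Measured:
- **Clock edge:** x = 0.6037 at y = 0.007, at an angle of 92.15°.
- **Gap:** about 8.7 mm, which is within the stated range.
- **Shim's straight face:** tool y +6.4 mm, at 92.5°.

Next is the pre-insertion pose.

Run:
```python
from h import *
o=r.get_obs();print(o["eef_pos"],err(o,[.6036,-.201,.1],91.65))
d=np.load("w8.npy",allow_pickle=True).item();w,o=d["w"],d["o"]
print(ray(w,[(225,111)],.063,o),ray(w,[(190,107.5)],.075,o))
```

```text
[ 0.64869425 -0.06254509  0.2002917 ] (array([-0.17078714, -0.06237276,  0.12564938]), array([-0.00126499,  0.00166188,  0.0087052 ]))
[[0.61394925 0.00593745 0.063     ]] [[0.58101865 0.00840297 0.075     ]]
```

Request:
{"name": "send_rows", "arguments": {"targets": [[-0.0285, -0.0104, 0, 0, 0, 0.0087, 0], [-0.0285, -0.0104, 0, 0, 0, 0, 0], [-0.0285, -0.0104, 0, 0, 0, 0, 0], [-0.0285, -0.0104, 0, 0, 0, 0, 0], [-0.0285, -0.0104, 0, 0, 0, 0, 0], [-0.0285, -0.0104, 0, 0, 0, 0, 0], [0, 0, 0.03, 0, 0, 0, 0], [0, 0, 0.04, 0, 0, 0, 0], [0, 0, 0.04, 0, 0, 0, 0], [0, 0, 0.0156, 0, 0, 0, 0], [0, 0, 0, 0, 0, 0, 0]]}}

```text
time: 19.72
eef_pos: [0.6011, -0.1986, 0.0965]
tcp_rot: [-179.6, -0.1, 91.7]
force: [-0.0, -0.0, -0.4]
opening: 0.0125
finger_force: 59.6
```

Request:
{"name": "send_rows", "arguments": {"targets": [[0, 0, 0, 0, 0, 0, 0], [0, 0, 0, 0, 0, 0, 0], [0, 0, 0, 0, 0, 0, 0]]}}

```text
time: 19.97
eef_pos: [0.6057, -0.1997, 0.1024]
tcp_rot: [179.8, 0.1, 91.9]
force: [0.5, 0.1, -1.0]
opening: 0.0125
finger_force: 59.7
```

Run:
```python
from h import *
o=r.get_obs();print(o["eef_pos"],o["tcp_rot"],o["force"],err(o,[.6036,-.201,.038],91.65))
```

```text
[ 0.60571181 -0.19965639  0.10235737] [1.79762671e+02 1.08563746e-01 9.18571293e+01] [ 0.47727004  0.07133901 -0.97009661] (array([-0.00144066, -0.00302601,  0.08043774]), array([0.00527834, 0.00240299, 0.00460786]))
```

Request:
{"name": "send_rows", "arguments": {"targets": [[0, 0, 0.015, 0, 0, 0, 0], [0, 0, 0.02, 0, 0, 0, 0], [0, 0, 0.015, 0, 0, 0, 0], [0, 0, 0.008, 0, 0, 0, 0], [0, 0, 0, 0, 0, 0, 0], [0, 0, 0, 0, 0, 0, 0], [0, 0, 0, 0, 0, 0, 0], [0, 0, 0, 0, 0, 0, 0]]}}

```text
time: 20.63
eef_pos: [0.6048, -0.1991, 0.0544]
tcp_rot: [179.9, 0.0, 91.9]
force: [0.0, 0.8, 0.1]
opening: 0.0126
finger_force: 59.7
```

Run:
```python
from h import *
o=r.get_obs();print(o["eef_pos"],o["tcp_rot"],o["force"],err(o,[.6036,-.201,.038],91.65))
```

```text
[ 0.6048419  -0.19910816  0.05441381] [1.79912438e+02 4.42748934e-02 9.18697649e+01] [0.04936056 0.83865983 0.05215772] (array([-0.00229704, -0.00166007,  0.02051653]), array([0.0019477 , 0.00098015, 0.00488442]))
```

Request:
{"name": "send_rows", "arguments": {"targets": [[0, -0.0016, 0.005, 0.001, 0, 0.0046, 0], [0, 0, 0.007, 0, 0, 0, 0], [0, 0, 0.005, 0, 0, 0, 0], [0, 0, 0.003, 0, 0, 0, 0], [0, 0, 0, 0, 0, 0, 0], [0, 0, 0, 0, 0, 0, 0], [0, 0, 0, 0, 0, 0, 0]]}}

```text
time: 21.22
eef_pos: [0.6031, -0.1989, 0.0376]
tcp_rot: [-180.0, 0.0, 91.7]
force: [0.3, -1.5, -0.5]
opening: 0.0123
finger_force: 59.7
```

Run:
```python
from h import *
o=r.get_obs();print(o["eef_pos"],o["tcp_rot"],o["force"])
w=r.snapshot("wrist");t=r.snapshot("top");np.save("w9.npy",{"w":w,"t":t,"o":o},allow_pickle=True)
# check shim's straight face and tip in the top view
hsv=cv2.cvtColor(t["frame"],cv2.COLOR_RGB2HSV)
p=proj(t,[[.606,-.2,.075],[.604,-.025,.075],[.6037,.006,.063]]).round(1);print(p)
x0=int(p[1][0])-14
for v in range(int(p[1][1])-7,int(p[1][1])+9):print(v,x0,' '.join('%3d'%x for x in hsv[v,x0:x0+40,2]))
```

```text
[ 0.60305003 -0.19887398  0.03762914] [-1.79962831e+02  1.01900036e-02  9.16657044e+01] [ 0.30189366 -1.46163809 -0.49810049]
[[347.1 179.8]
 [284.5 179.9]
 [273.3 180.6]]
172 270 125 126 127 136 147 154 156 153 150 148 149 148 142 138 136 133 134 140 147 151 151 149 149 155 158 159 159 157 156 153 150 151 150 150 150 150 149 149 151 152
173 270 125 125 128 135 146 155 155 152 151 149 149 148 142 138 135 134 134 140 147 151 151 149 151 155 158 160 158 158 155 153 150 150 150 151 151 151 151 152 153 153
174 270 125 125 125 134 144 155 155 153 150 149 148 149 142 138 136 133 134 140 147 151 152 150 149 155 159 159 160 157 154 152 152 153 152 153 152 154 153 153 154 154
175 270 118 119 120 128 140 151 156 153 151 147 149 147 142 138 136 133 134 139 146 151 152 150 150 154 159 160 159 157 156 154 154 154 156 156 157 156 156 155 156 157
176 270 115 115 116 120 132 148 157 154 151 148 149 146 143 138 134 134 134 139 146 152 151 149 150 153 157 160 160 158 156 157 157 158 157 158 158 157 158 157 156 155
177 270 112 113 113 115 125 146 156 154 150 150 148 147 144 138 136 133 134 140 148 152 
[... 1059 characters left out ...]
  37  32  33  32  32  34  32
184 270 127 132 133 137 145 152 156 156 153 148 149 142 120  96  76  65  64  67  68  71  70  72  70  72  73  75  74  74  74  75  77  80  72  57  46  44  44  44  43  42
185 270 140 141 142 140 145 152 157 155 152 150 149 142 126 111 103  99  99 104 109 112 114 113 113 113 119 120 119 119 116 112 109 106  97  75  59  56  58  54  56  53
186 270 145 145 138 130 140 151 155 157 153 151 150 148 144 139 130 126 127 130 138 142 145 144 144 146 150 151 151 151 148 135 113 102  94  75  59  60  59  59  58  58
187 270 149 150 140 128 136 151 156 156 154 150 148 150 152 146 140 134 134 139 145 153 155 152 151 154 158 161 161 158 155 136 102  81  74  68  64  63  65  63  64  64
```

Request:
{"name": "send_rows", "arguments": {"targets": [[0.006, 0, 0, 0, 0, 0, 0], [0.01, -0.0001, 0, 0, 0, 0, 0], [0.01, -0.0001, 0, 0, 0, 0, 0], [0.01, -0.0001, 0, 0, 0, 0, 0], [0.01, -0.0001, 0, 0, 0, 0, 0], [0.006, 0, 0, 0, 0, 0, 0], [0, 0, 0, 0, 0, 0, 0]]}}

```text
time: 21.9
eef_pos: [0.6016, -0.1544, 0.0375]
tcp_rot: [-179.9, -0.1, 91.8]
force: [0.4, 0.8, -0.7]
opening: 0.0127
finger_force: 59.7
```

Request:
{"name": "send_rows", "arguments": {"targets": [[0, 0, 0, 0, 0, 0, 0], [0, 0, 0, 0, 0, 0, 0]]}}

```text
time: 22.07
eef_pos: [0.6014, -0.1579, 0.0377]
tcp_rot: [-180.0, 0.1, 91.6]
force: [0.3, -0.6, -0.3]
opening: 0.0125
finger_force: 59.7
```

Request:
{"name": "send_rows", "arguments": {"targets": [[0.006, 0.0009, 0, 0, 0, 0, 0], [0.009, 0.0008, 0, 0, 0, 0, 0], [0.009, -0.0001, 0, 0, 0, 0, 0], [0.009, -0.0001, 0, 0, 0, 0, 0], [0.009, -0.0001, 0, 0, 0, 0, 0], [0.005, 0, 0, 0, 0, 0, 0], [0, 0, 0, 0, 0, 0, 0], [0, 0, 0, 0, 0, 0, 0]]}}

```text
time: 22.73
eef_pos: [0.6014, -0.1188, 0.0376]
tcp_rot: [-179.9, -0.0, 91.7]
force: [-0.5, -0.6, -1.4]
opening: 0.0121
finger_force: 59.3
```

Request:
{"name": "send_rows", "arguments": {"targets": [[0, 0, 0, 0, 0, 0, 0], [0, 0, 0, 0, 0, 0, 0]]}}

```text
time: 22.9
eef_pos: [0.6013, -0.12, 0.0376]
tcp_rot: [-179.9, 0.0, 91.6]
force: [-0.4, 0.0, 0.4]
opening: 0.0123
finger_force: 59.3
```

Run:
```python
from h import *
o=r.get_obs();print(o["eef_pos"],o["tcp_rot"],o["force"],o["torque"])
w=r.snapshot("wrist");np.save("w10.npy",{"w":w,"o":o},allow_pickle=True)
hsv=cv2.cvtColor(w["frame"],cv2.COLOR_RGB2HSV)
print(proj(w,[[.6037,.007,.063],[.594,.007,.075],[.594,.007,.045]],o))
for v in range(0,150,8):print(v,' '.join('%3d/%-3d'%(a,b) for a,b in zip(hsv[v,226:300:3,2],hsv[v,226:300:3,1])))
```

```text
[ 0.60130269 -0.11999088  0.03758828] [-1.79943544e+02  1.36920922e-02  9.16359123e+01] [-0.43944478  0.0495013   0.39509162] [0.07322488 0.08248194 0.0902638 ]
[[271.25094166 -24.29170766]
 [246.40351702 -39.4515719 ]
 [248.58877401  -8.26829458]]
0 165/104 165/102 166/101 167/101 166/103 166/103 165/104 149/103  90/113  41/131  36/227  38/154  40/140  43/130  40/159 128/102 143/102 142/106 144/101 143/98  144/101 143/102 141/109 146/103 142/104
8 128/100 172/99  174/104 174/104 172/101 171/100 128/104 103/102  93/101  40/172  43/148  41/174  37/159  39/163  41/162 150/105 172/101 171/101 172/104 172/102 171/103 173/102 173/102 172/102 174/103
16 105/109 106/101 104/103 116/103 140/97  135/102 117/105 104/108  93/110  40/147  35/160  42/121  43/160  42/134  44/139 155/104 182/99  179/100 180/99  179/103 181/101 180/103 179/103 179/101 178/103
24 105/102 103/99  102/110 107/105 105/104 103/99  105/102 108/97   89/109  41/174  39/124  39/183  39/150  42/146  42/152 153/107 177/99  176/104 178/102 177/101 176/100 178/103 178/102 176/101 177/102
32 101/104 102/108 102/98  102/103 103/10
[... 2309 characters left out ...]
  38/141  95/107 103/109 127/100 151/103 173/103 179/103 178/102 178/105 179/103 176/104
128 109/105 112/102 112/98  110/102 112/105 113/99  112/107  87/111  41/180  42/158  37/193  41/162  37/200  38/168  45/147 100/112 111/108 137/99  186/101 185/101 189/100 186/99  188/100 185/99  188/102
136 110/104 114/101 110/107 109/112 111/103 111/108 112/112  77/126  36/205  46/122  40/179  42/146  39/163  35/175  38/141  99/103 110/107 111/106 138/100 186/99  187/102 187/98  187/102 188/99  185/102
144 105/102 104/103 105/102 107/95  106/103 107/110 105/112  59/125  41/143  40/128  38/208  42/158  35/189  39/170  40/153  92/114 108/102 107/102 105/109 133/102 179/103 180/103 179/101 181/103 182/104
```

Request:
{"name": "send_rows", "arguments": {"targets": [[0.004, 0.0008, 0, 0, 0, 0, 0], [0.003, 0.0007, 0, 0, 0, 0, 0], [0, 0, 0, 0, 0, 0, 0], [0, 0, 0, 0, 0, 0, 0], [0, 0, 0, 0, 0, 0, 0]]}}

```text
time: 23.37
eef_pos: [0.602, -0.1135, 0.0374]
tcp_rot: [-179.9, -0.0, 91.7]
force: [-1.9, 0.2, -0.5]
opening: 0.0128
finger_force: 58.7
```

Request:
{"name": "send_rows", "arguments": {"targets": [[0, 0.001, 0, 0, 0, 0, 0], [0, 0, 0, 0, 0, 0, 0], [0, 0, 0, 0, 0, 0, 0]]}}

```text
time: 23.62
eef_pos: [0.6026, -0.1136, 0.0373]
tcp_rot: [-179.9, -0.0, 91.7]
force: [-3.2, 0.7, 0.0]
opening: 0.0126
finger_force: 58.3
```

Light contact with the clock edge (−3 N). I'll push in gradually now.

Request:
{"name": "send_rows", "arguments": {"targets": [[0.005, 0, 0, 0, 0, 0, 0], [0.005, -0.0001, 0, 0, 0, 0, 0], [0, 0, 0, 0, 0, 0, 0], [0, 0, 0, 0, 0, 0, 0]]}}

```text
time: 23.95
eef_pos: [0.6025, -0.1057, 0.0375]
tcp_rot: [-179.9, -0.0, 91.7]
force: [-4.2, -1.4, -0.7]
opening: 0.0128
finger_force: 58.3
```

Request:
{"name": "send_rows", "arguments": {"targets": [[0.005, 0, 0, 0, 0, 0, 0], [0.005, -0.0001, 0, 0, 0, 0, 0], [0, 0, 0, 0, 0, 0, 0], [0, 0, 0, 0, 0, 0, 0]]}}

```text
time: 24.28
eef_pos: [0.6022, -0.097, 0.0374]
tcp_rot: [-179.9, -0.1, 91.7]
force: [-3.4, -1.3, -0.7]
opening: 0.0125
finger_force: 58.3
```

Request:
{"name": "send_rows", "arguments": {"targets": [[0.005, 0, 0, 0, 0, 0, 0], [0, 0, 0, 0, 0, 0, 0], [0, 0, 0, 0, 0, 0, 0]]}}

```text
time: 24.53
eef_pos: [0.6021, -0.0935, 0.0374]
tcp_rot: [-179.9, -0.0, 91.7]
force: [-3.7, -1.3, -0.9]
opening: 0.0121
finger_force: 58.4
```

Request:
{"name": "send_rows", "arguments": {"targets": [[0.005, -0.0001, 0, 0, 0, 0, 0], [0, 0, 0, 0, 0, 0, 0], [0, 0, 0, 0, 0, 0, 0]]}}

```text
time: 24.78
eef_pos: [0.6019, -0.0899, 0.0375]
tcp_rot: [-179.9, -0.0, 91.7]
force: [-4.1, -2.0, -0.5]
opening: 0.0126
finger_force: 58.4
```

Request:
{"name": "send_rows", "arguments": {"targets": [[0.005, 0, 0, 0, 0, 0, 0], [0, 0, 0, 0, 0, 0, 0], [0, 0, 0, 0, 0, 0, 0]]}}

```text
time: 25.03
eef_pos: [0.6017, -0.086, 0.0375]
tcp_rot: [-179.9, 0.0, 91.7]
force: [-5.6, -2.9, -0.1]
opening: 0.0123
finger_force: 58.4
```

Request:
{"name": "send_rows", "arguments": {"targets": [[0.005, 0, 0, 0, 0, 0, 0], [0, 0, 0, 0, 0, 0, 0], [0, 0, 0, 0, 0, 0, 0]]}}

```text
time: 25.28
eef_pos: [0.6015, -0.0821, 0.0374]
tcp_rot: [-179.9, 0.0, 91.7]
force: [-4.5, -1.8, 0.1]
opening: 0.0127
finger_force: 58.4
```

Request:
{"name": "send_rows", "arguments": {"targets": [[0.005, 0, 0, 0, 0, 0, 0], [0, 0, 0, 0, 0, 0, 0], [0, 0, 0, 0, 0, 0, 0]]}}

```text
time: 25.53
eef_pos: [0.6012, -0.0782, 0.0374]
tcp_rot: [-179.9, 0.0, 91.6]
force: [-5.1, -3.2, -0.4]
opening: 0.0122
finger_force: 58.4
```

Request:
{"name": "send_rows", "arguments": {"targets": [[0.005, -0.0001, 0, 0, 0, 0, 0], [0, 0, 0, 0, 0, 0, 0], [0, 0, 0, 0, 0, 0, 0]]}}

```text
time: 25.78
eef_pos: [0.6009, -0.0741, 0.0374]
tcp_rot: [-179.9, 0.0, 91.6]
force: [-4.4, -2.8, -2.0]
opening: 0.0121
finger_force: 58.4
```

Request:
{"name": "send_rows", "arguments": {"targets": [[0.005, 0, 0, 0, 0, 0, 0], [0, 0, 0, 0, 0, 0, 0], [0, 0, 0, 0, 0, 0, 0]]}}

```text
time: 26.03
eef_pos: [0.6007, -0.0705, 0.0373]
tcp_rot: [-179.8, 0.0, 91.6]
force: [-4.9, -2.4, -0.0]
opening: 0.0128
finger_force: 58.4
```

Request:
{"name": "send_rows", "arguments": {"targets": [[0.005, -0.0001, 0, 0, 0, 0, 0], [0, 0, 0, 0, 0, 0, 0], [0, 0, 0, 0, 0, 0, 0]]}}

```text
time: 26.28
eef_pos: [0.6005, -0.0682, 0.0375]
tcp_rot: [-179.9, 0.2, 91.6]
force: [-5.0, -4.7, -1.2]
opening: 0.0123
finger_force: 58.4
```

Request:
{"name": "send_rows", "arguments": {"targets": [[0.005, 0, 0, 0, 0, 0, 0], [0, 0, 0, 0, 0, 0, 0], [0, 0, 0, 0, 0, 0, 0]]}}

```text
time: 26.53
eef_pos: [0.6003, -0.0662, 0.0377]
tcp_rot: [-179.9, 0.3, 91.5]
force: [-5.9, -7.4, 0.3]
opening: 0.0126
finger_force: 58.4
```

Request:
{"name": "send_rows", "arguments": {"targets": [[0.004, 0, 0, 0, 0, 0, 0], [0, 0, 0, 0, 0, 0, 0], [0, 0, 0, 0, 0, 0, 0]]}}

```text
time: 26.78
eef_pos: [0.6002, -0.065, 0.0379]
tcp_rot: [-179.9, 0.4, 91.4]
force: [-5.1, -9.0, -0.6]
opening: 0.0124
finger_force: 58.4
```

Request:
{"name": "send_rows", "arguments": {"targets": [[0.003, 0, 0, 0, 0, 0, 0], [0, 0, 0, 0, 0, 0, 0], [0, 0, 0, 0, 0, 0, 0]]}}

```text
time: 27.03
eef_pos: [0.6001, -0.0642, 0.038]
tcp_rot: [-179.9, 0.6, 91.4]
force: [-5.5, -11.3, 0.4]
opening: 0.0122
finger_force: 58.4
```

The push is 11 N, within the snug range. I'll check that it holds, and check the scene numerically.

Request:
{"name": "send_rows", "arguments": {"targets": [[0, 0, 0, 0, 0, 0, 0], [0, 0, 0, 0, 0, 0, 0], [0, 0, 0, 0, 0, 0, 0], [0, 0, 0, 0, 0, 0, 0], [0, 0, 0, 0, 0, 0, 0], [0, 0, 0, 0, 0, 0, 0]]}}

```text
time: 27.53
eef_pos: [0.6001, -0.0642, 0.038]
tcp_rot: [-179.9, 0.6, 91.4]
force: [-5.4, -11.6, -0.0]
opening: 0.0124
finger_force: 58.4
```

Run:
```python
from h import *
o=r.get_obs();print(o["eef_pos"],o["tcp_rot"],o["force"],o["opening"],o["finger_force"],o["joint_vel"].round(2))
w=r.snapshot("wrist");np.save("w11.npy",{"w":w,"o":o},allow_pickle=True)
hsv=cv2.cvtColor(w["frame"],cv2.COLOR_RGB2HSV)
print(proj(w,[[.6037,.007,.063],[.594,.007,.075],[.594,.043,.075],[.594,.043,.045]],o).round(1))
for v in range(0,130,6):print(v,' '.join('%3d/%-3d'%(a,b) for a,b in zip(hsv[v,220:300:3,2],hsv[v,220:300:3,1])))
t=r.snapshot("top");T=cv2.cvtColor(t["frame"],cv2.COLOR_RGB2HSV)
x0=int(proj(t,[[.6,.11,.07]])[0][0]);print(x0)
for v in range(172,194):print(v,' '.join('%3d/%-3d'%(a,b) for a,b in zip(T[v,222:290:3,2],T[v,222:290:3,1])))
```

```text
[ 0.60012461 -0.06423857  0.03801249] [-179.91761413    0.55079709   91.377542  ] [ -5.41630483 -11.59283211  -0.04135864] 0.012436450085454612 58.39665234088898 [ 0.05 -0.01 -0.01 -0.04 -0.06  0.07  0.07]
[[267.8 117.7]
 [246.  118.8]
 [247.2  22.4]
 [249.2  38.8]]
0 128/104 141/99  143/102 186/99  202/98  202/97  202/100 184/100 119/99   86/110  48/128  41/187  44/151  44/145  45/147  49/161 104/152 127/151 132/153 130/149 130/147 132/153 132/156 137/151 139/149 142/153 138/157
6 121/99  120/96  121/101 123/102 128/102 133/100 186/101 182/106 122/100  81/116  43/142  44/162  46/161  41/155  42/182  46/188 107/145 127/153 131/154 132/153 131/150 132/147 133/150 134/154 137/151 141/150 139/149
12 124/101 126/101 125/100 127/98  122/98  124/99  125/100 125/104 124/99   82/109  40/159  43/142  46/116  40/198  48/143  49/167 108/151 128/145 131/150 136/144 132/156 133/151 135/151 139/150 141/150 140/155 141/152
18 132/104 130/100 129/105 131/101 128/100 129/99  128/106 128/104 129/99   86/113  44/162  38/221  41/155  41/155  42/188  48/186 105/153 130/151 130/155 134/152 133/150 134/147
[... 7427 characters left out ...]
 155/104 156/101 152/104 158/102 158/103 109/103 100/105  87/111  92/114  91/118  91/118  77/116  78/108  32/159  41/149  44/168  47/157
191 152/101 144/106 157/99  155/105 158/103 155/104 156/103 156/103 152/107 156/103 156/101 100/105  99/103  85/111  90/122  90/122  91/115  76/114  68/113  33/170  40/153  47/146  49/172
192 150/105 146/107 157/97  155/105 156/106 154/103 157/104 156/103 151/105 157/104 159/103  95/107  99/108  84/118  87/120  87/117  87/114  76/121  55/116  31/173  40/159  47/152  50/148
193 152/102 146/107 156/100 156/105 156/105 154/104 157/104 157/102 151/105 156/101 157/101  96/106 100/105  82/118  85/117  84/118  85/114  72/120  42/140  38/134  43/142  45/159  48/154
```

The scene reads as wanted:
- The shim's tip is at y ≈ 0.11, so there was no slip.
- The shim lies flush on the clock edge, and its tapered side is against the dog.
- The force is steady.

I'm handing it in.

```bash
python3 -c "
from cell import r
print(r.finish_job())"
```

```text
the job is handed in; nothing more can be done
None
```

The job is handed in: the dog is plugged into its hole and released, and the shim is still gripped about 104 mm past the dog's entry side, snug at a steady push of about 11.6 N. The hand-in returned no verdict.

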